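# Stack a sample cell in its nest fixture

## Robot

A 6-joint arm with a two-finger parallel gripper is mounted at the origin on a cart in front of the work surface, level with it; the furniture and walls round the work are solid. World frame = base frame: x ahead of the robot, y to its left, z up, the work surface at z = 0. Lengths are in m, angles in degrees, forces in N, time in s.
With the tool pointing down it reaches from about 0.35 to 1 m from the base axis. Payload 7.1 kg.
Tool frame: the origin (TCP) lies on the centre line of the jaws, within the pads' length; the fingertips stand 25 mm ahead of it and the grasp point (between the pads) lies 6 mm ahead of it (arm.tip_reach is the y of the fingertips in the tool frame, in m); y points along the fingers, z is the direction in which the jaws open and shut, and the axes are right-handed (so a half turn about y gives the same grasp; the last joint's range is limited). The gripper opens to 85 mm and grips with 20 to 120 N. Pads are 22 mm wide; open, the fingers measure 114 mm over their backs; the gripper's body (76 mm by 85 mm) begins 54 mm behind the grasp point. The pads swing forward as they close: fully open they stand 13 mm farther back than shut.
Start: joints at [-74.599, 24.242, 93.386, -0, 62.372, -1.089], TCP at [0.177, -0.599, 0.256] pointing down, gripper open.
Joint ranges: [-172.04, 172.04], [-51.8, 120.97], [4.93, 147.93], [-75.15, 255.16], [6.16, 154.13], [-145.62, 145.62]. Speed limits (degrees/s): [136.94, 136.94, 172.46, 180, 180, 180].

## Interface

Orientations are given as a 3x3 rotation matrix whose columns are the frame's x, y, z axes.
In Python, from bench import arm gives the robot as it stands.
- The arm moves only by the shell command python3 -m jog 'ROWS' [FORCE]. ROWS is JSON, a list of rows, each a list of 3 entries, a list of its own where there are three numbers: the finger opening in m, from 0 to 0.0854, then the shift along the tool's x, y, z in m, then the turn about the tool's y in degrees. In form: [[jaw, [tx, ty, tz], spin], ...]. A call has 1 to 5 rows; each row is the pose to reach, as a shift and turn from the pose commanded when the call began, along the tool's axes at that moment; what a row does not reach only later rows make up. A row lasts 1/12 s, in which the tool goes at most 41.7 mm and 7.16 degrees, less where a joint would pass 70% of its speed; a pose out of reach is approached as far as the arm can. A call with a gripper value outside its range is refused whole. The fingers move at their own pace and stop on an object; FORCE is the grip in N (left out, the last holds). Time passes only in rows, so rows that repeat a pose let the fingers close. It gives the time, the measured TCP pose, the force and the opening at its end, in the units of the state.
- arm.observe(): the state, without advancing time (a new reading comes with each control period).
- arm.read_camera(name): name is "scene" or "top" or "wrist"; returns a dict with "img" (384x512x3 uint8, blue, green, red), "fx", "fy", "cx", "cy" (pixels), "position" and "orientation" of the camera in the world. Camera axes: x right, y up, looking along -z (the intrinsics and any distortion apply to the point x, -y, -z); pixel columns grow to the right and rows downward; lengths in m; the calibration is good to about 2 mm. A picture is of the moment at which its call begins. There is no depth.
- arm.finish_job(): hands the job in, once; it reports no verdict.
The state is a dict: "clock": time; "joints": joint angles; "qvel": joint speeds; "joint_torque": joint torques, N m; "tcp_pos": TCP position; "tool_rot": TCP orientation; "contact_force": force on the tool from outside, world axes, zero at the start; "ft_torque": the same for the moment, N m; "width": finger opening in m.
Only numpy, scipy, OpenCV 4.12 (cv2) and the standard library are available. Lean on these libraries where they do the work, as an engineer would, in place of code of your own. Each camera call takes 0.05 s, during which the arm holds its last target.

## Task

Assemble the sample cell in the blue and silver nest fixture: push the steel body up the front lane, without lifting it, until it is fully home in the pocket, then slide the white spacer ring along the side ledge, without picking it up, until it drops flat onto the body and is fully home in the pocket. Last, pick up the knobbed brass disc, set it down gently, flat and centred on the spacer, and let go. Do not knock over or shove aside the amber bottle, the dropper bottle or the blue-capped bottle.

Things in the scene. Friction and masses are not known exactly. Their poses are not given: they have to be found in the camera images.
- nest_fixture: Fixed silver and blue nest fixture on the worktop. Origin: on the worktop under the centre of its pocket; x points from the open front to the closed back, y to the side ledge (the robot's left), z up. Base plate 8 mm thick, x=-124 to 42 mm, y=-42 to 42 mm. Parts in the frame of the fixture are given with the points below, in mm.
- pocket_floor (a point): Centre of the pocket on its floor (fixture 0, 0, 8 mm): all three parts belong coaxially above it, to within the pocket's play of 1.5 mm. Lower pocket (for the body): open to the front, side walls y=-22.5 and 22.5, back stop x=22.5, top z=36.5.
- lane_mouth (a point): Middle of the lane's mouth on its floor (fixture -42, 0, 8). From here the lane, 45 mm wide, walls up to z=56, runs in +x into the lower pocket. In front of it is the apron (x=-124 to -42, floor z=8) between two flared guide bars with tops at z=22: about 47 mm apart at the lane, 68 mm at the open end.
- ledge_end (a point): Outer end of the side ledge, middle of its flat top (fixture 0, 120, 39.5). The ledge runs from here in -y to y=27.5, between a front and a back rail (inner faces x=-26.5 and 26.5, tops z=56), open at both ends; the spacer slides along it in -y into the upper pocket.
- upper_pocket (a point): Centre of the upper pocket at the height of the seated spacer's underside (fixture 0, 0, 38). Stops for spacer and disc: back x=26.5, right y=-26.5, and a front-right corner block (x=-42 to -15, y=-42 to -22.5); tops z=56. Open to the ledge on the left and to the lane in front.
- cell_body: Steel puck, 42 mm diameter, 30 mm high, dark band round the middle and black spot on top, about 150 g, smooth (friction on the fixture about 0.3). Origin: centre of its underside, z up. Starts upright on the apron. Home: underside on the pocket floor (z=8 mm), touching or almost touching the back stop; its top is then at z=38, 1.5 mm below the ledge.
- spacer_ring: White plastic ring, outside 50 mm, hole 28 mm, 12 mm thick, about 40 g, smooth (friction about 0.3). Origin: centre of its underside, z up. Starts flat on the side ledge. Home: underside on top of the body (z=38 mm), slid to the right stop; it drops clear of the ledge only in the last 2.5 mm of its travel.
- top_disc: Brass disc, 40 mm diameter, 8 mm thick, with a black grip knob 20 mm in diameter and 24 mm high at its centre (whole height 32 mm), about 100 g. Origin: centre of its underside, z up. Starts on the worktop to the right of the fixture. Final: underside on the spacer, 50 mm above the worktop.
- amber_bottle: Bystander: brown bottle with white cap, 45 mm diameter, 91 mm high, to the right of the fixture; origin at the centre of its underside.
- dropper_bottle: Bystander: small brown dropper bottle, black bulb, 30 mm diameter, 89 mm high; origin at the centre of its underside.
- media_bottle: Bystander: clear bottle with blue cap, 60 mm diameter, 95 mm high, left behind the fixture; origin at the centre of its underside.
Things that resemble listed ones, but are neither listed nor needed, are in the scene too. What is meant by the top_disc is not turquoise, and is the larger of those in its own colour.

How it is judged:
By the outcome, as a careful person would: the job done as asked, in the order asked, and still so for the second after the job is handed in, with the robot touching nothing.
It also fails if it takes over 64 s, if anything falls off the work surface, if the arm or the gripper's body presses on something with over 40 N, if the wrist force passes 120 N, or if a joint passes its speed limit or range.

## Working session

There is one attempt and no reset: what is moved stays moved. The work goes in short steps, Python scripts to look and compute and a shell command to move; the robot and the scene stay as the last step left them, time stands still between calls to the robot, and variables do not carry over. Pictures are saved under pics/ and viewed, and the job is handed in when it is done.

```bash
ls; mkdir -p pics; python3 - <<'E'
from bench import arm
import cv2
s=arm.observe()
for k in s: print(k,s[k])
for n in ["scene","top","wrist"]:
    c=arm.read_camera(n); cv2.imwrite(f"pics/a_{n}.png",c["img"])
    print(n,{k:c[k] for k in c if k!="img"})
E
```

```text
pics
clock 0.0
joints [-7.45992493e+01  2.42847343e+01  9.34315806e+01 -2.11547862e-03
  6.23710811e+01 -1.08951013e+00]
qvel [-1.37493445e-01  2.17503987e-02 -7.26128209e-05  1.03938279e-01
  9.00733911e-02  1.19387691e-01]
joint_torque [ 2.86311515e-03 -5.57383847e+01 -2.81746387e+01  1.44804158e-04
  7.27493098e-03 -4.08349749e-06]
tcp_pos [ 0.17728096 -0.59880605  0.25554133]
tool_rot [[-9.58863130e-01 -4.36621880e-04  2.83868468e-01]
 [-2.83868804e-01  1.46188812e-03 -9.58862016e-01]
 [ 3.67619475e-06 -9.99998836e-01 -1.52569395e-03]]
contact_force [ 0.6029418  -0.74544991  0.84392568]
ft_torque [ 0.00119196 -0.00944463  0.01700209]
width 0.085314009198649
scene {'fx': 422.47025760702275, 'fy': 422.47025760702275, 'cx': 255.7826983415651, 'cy': 189.5646887258284, 'position': array([ 0.04977339, -0.99971626,  0.49486021]), 'orientation': array([[ 0.85646046,  0.23515304, -0.45954166],
       [-0.51584694,  0.35636875, -0.77903995],
       [-0.01942733,  0.90427007,  0.42651872]])}
top {'fx': 415.2147317157368, 'fy': 415.2147317157368, 'cx': 248.34583395181244, 'cy': 201.51791123606282, 'position': array([ 0.4502871 , -0.18332986,  1.12477709]), 'orientation': array([[-0.02107948,  0.99670703, -0.07829911],
       [-0.99976767, -0.02066189,  0.0061397 ],
       [ 0.00450167,  0.07841034,  0.99691101]])}
wrist {'fx': 272.1628107536743, 'fy': 272.1628107536743, 'cx': 251.3844357626104, 'cy': 196.41636233576563, 'position': array([ 0.24966658, -0.57745327,  0.3728893 ]), 'orientation': array([[ 2.84537513e-01,  9.15748790e-01,  2.83623973e-01],
       [-9.58664732e-01,  2.71978426e-01,  8.36042306e-02],
       [-5.79128847e-04, -2.95688840e-01,  9.55284133e-01]])}
```

View pics/a_scene.png

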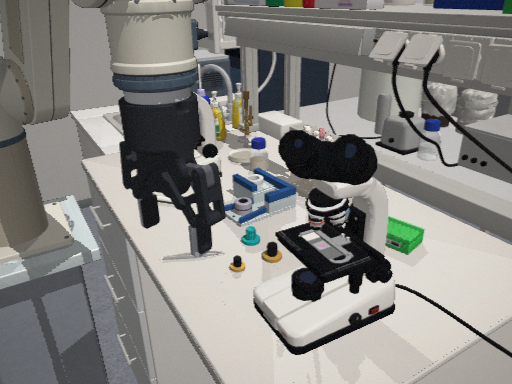

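View pics/a_top.png

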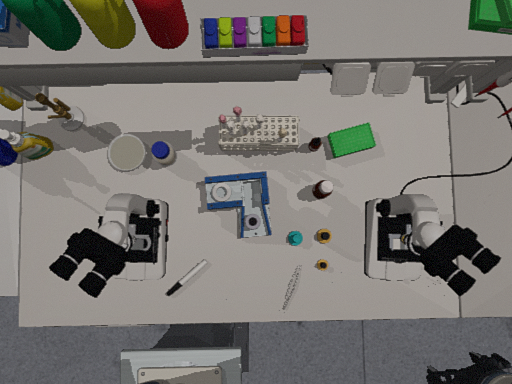

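View pics/a_wrist.png

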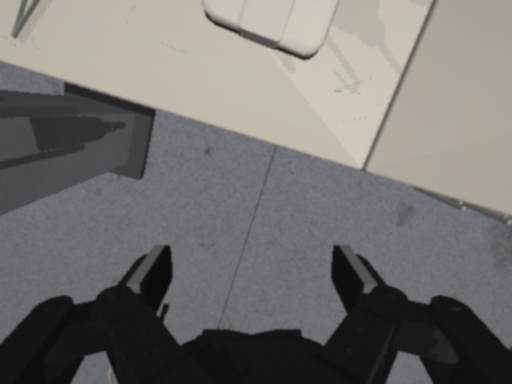

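Top view: the fixture is around (240,200), the spacer on its ledge around (221,191), and the body on the apron around (253,221). Disc candidates are turquoise (295,238), large brass (324,236) and small brass (323,265). I'll enlarge the crops.

```bash
python3 - <<'E'
import cv2
i=cv2.imread("pics/a_top.png")
cv2.imwrite("pics/b1.png",cv2.resize(i[160:250,190:290],None,fx=7,fy=6.5,interpolation=cv2.INTER_CUBIC)[:600])
cv2.imwrite("pics/b2.png",cv2.resize(i[170:280,275:355],None,fx=5,fy=5,interpolation=cv2.INTER_CUBIC))
E
```

```text
(no output)
```

View pics/b1.png

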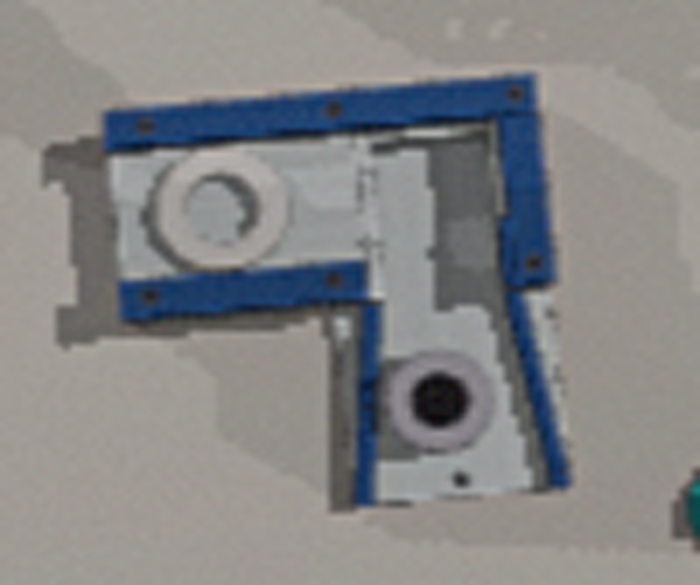

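View pics/b2.png

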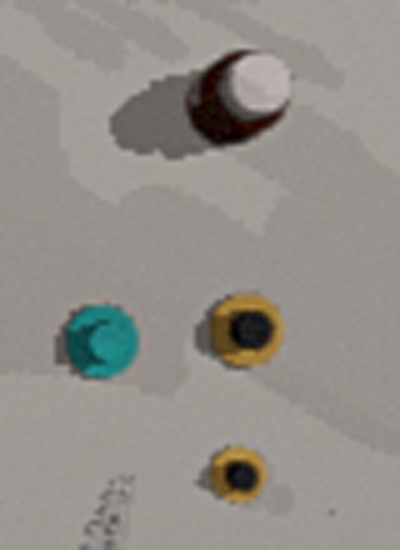

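```bash
cat > h.py <<'E'
import numpy as np, cv2
from scipy.optimize import least_squares
def proj(c,P):
    p=(np.atleast_2d(P)-c["position"])@c["orientation"]
    return np.c_[c["cx"]+c["fx"]*p[:,0]/-p[:,2], c["cy"]-c["fy"]*p[:,1]/-p[:,2]]
def back(c,uv,z):
    d=c["orientation"]@np.array([(uv[0]-c["cx"])/c["fx"],-(uv[1]-c["cy"])/c["fy"],-1])
    t=(z-c["position"][2])/d[2]; return c["position"]+t*d
def Rz(a):
    a=np.radians(a); return np.array([[np.cos(a),-np.sin(a),0],[np.sin(a),np.cos(a),0],[0,0,1]])
E
python3 - <<'E'
from h import *
from bench import arm
import pickle
c=arm.read_camera("top"); pickle.dump(c,open("top.pkl","wb"))
crop=[(105,112),(535,75),(553,282),(122,285),(120,320),(497,110),(368,262),(368,298)]
F=np.array([(42,120,56),(42,-42,56),(-42,-42,56),(-26.5,120,56),(-42,120,56),(26.5,-26.5,56),(-26.5,22.5,56),(-42,22.5,56)])/1e3
uv=np.array(crop)/[7,6.5]+[190,160]-0.5+0.0
f=lambda x:(proj(c,F@Rz(x[2]).T+[x[0],x[1],0])-uv).ravel()
r=least_squares(f,[.45,-.2,0],loss='soft_l1')
print(r.x,np.round(r.fun.reshape(-1,2),1))
def g(u,v):return (u/7+189.5,v/6.5+159.5)
def g2(u,v):return (u/5+274.5,v/5+169.5)
R=Rz(r.x[2]);t=np.array([r.x[0],r.x[1],0])
for n,p,z in [("body spot",g(438,400),.038),("ring top",g(218,208),.0515),]:
    w=back(c,p,z); print(n,w,"fix",(w-t)@R)
for n,p,z in [("disc knob",g2(251,328),.032),("disc",g2(246,330),.008),("teal",g2(105,335),.032),("small",g2(241,474),.02),("amber",g2(260,82),.091)]:
    print(n,back(c,p,z))
print("dropper",back(c,(316,144),.0889),"media",back(c,(161,149),.095))
E
```

```text
[ 0.56806435 -0.19789674  4.15252663] [[-0.9 -0.1]
 [-0.2 -0.1]
 [ 0.4  0.1]
 [-1.1 -0.5]
 [-0.3  0.1]
 [-0.1  0.9]
 [ 1.4 -0.4]
 [ 1.9  0. ]]
body spot [ 0.48423176 -0.19868717  0.038     ] fix [-0.08366975  0.00528212  0.038     ]
ring top [ 0.56216662 -0.11855932  0.0515    ] fix [-0.00013729  0.07955621  0.0515    ]
disc knob [ 0.44353947 -0.38862017  0.032     ]
disc [ 0.4423788  -0.39040631  0.008     ]
teal [ 0.44149705 -0.31182386  0.032     ]
small [ 0.36678806 -0.3828638   0.02      ]
amber [ 0.56668721 -0.38641717  0.091     ]
dropper [ 0.67414781 -0.36405282  0.0889    ] media [0.66792996 0.02676681 0.095     ]
```

```bash
python3 - <<'E'
from h import *
from bench import arm
import pickle
print([a for a in dir(arm) if a[0]!='_'],arm.tip_reach)
c=pickle.load(open("top.pkl","rb"))
crop=[(105,112),(535,75),(553,282),(122,285),(120,320),(497,110),(368,262),(368,298)]
F=np.array([(42,120,56),(42,-42,56),(-42,-42,56),(-26.5,120,56),(-42,120,56),(26.5,-26.5,56),(-26.5,27.5,56),(-42,27.5,56)])/1e3
uv=np.array(crop)/[7,6.5]+[190,160]-0.5
f=lambda x:(proj(c,F@Rz(x[2]).T+[x[0],x[1],0])-uv).ravel()
r=least_squares(f,[.45,-.2,0])
print(r.x,np.round(r.fun.reshape(-1,2),1))
i=cv2.resize(c["img"],None,fx=6,fy=6,interpolation=cv2.INTER_CUBIC)
t=np.array([r.x[0],r.x[1],0])
def dr(x,y,z,col):
    p=proj(c,np.array([[x,y,z]])/1e3@Rz(r.x[2]).T+t)[0]; cv2.circle(i,tuple(int(round(v*6+3)) for v in p),3,col,-1)
for a in F*1e3: dr(*a,(0,0,255))
for a in [(-124,-42,8),(-124,42,8),(-124,34,22),(-124,-34,22),(-42,23.5,22),(-42,-23.5,22)]: dr(*a,(0,255,255))
cv2.imwrite("pics/c.png",i[980:1500,1180:1760])
E
```

```text
['MotionError', 'finish_job', 'observe', 'read_camera', 'tip_reach'] 0.025
[ 0.56837654 -0.19878167  4.38704692] [[-0.6  0. ]
 [ 0.1 -0.3]
 [ 0.8 -0.1]
 [-0.7 -0.4]
 [ 0.1  0.2]
 [ 0.2  0.8]
 [-0.2 -0.3]
 [ 0.4  0.1]]
```

View pics/c.png

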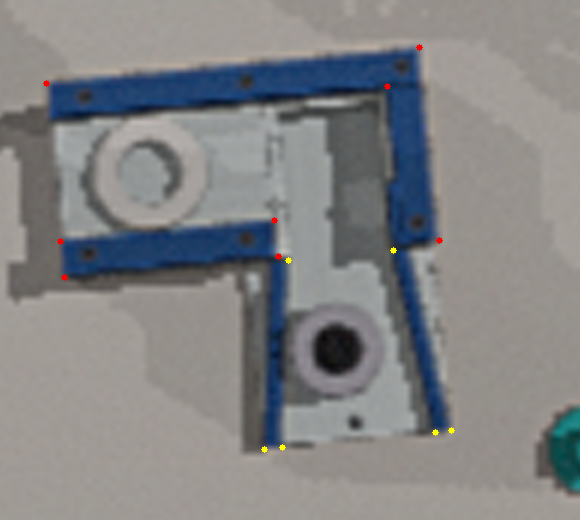

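```bash
cat >> h.py <<'E'
T=np.array([0.5683,-0.1985,0]); YAW=4.3
def f2w(x,y,z): return T+Rz(YAW)@(np.array([x,y,z])/1e3)
def w2f(p): return Rz(YAW).T@(np.asarray(p)-T)*1e3
def plan(w,zang=None):
    "world target -> tool shift m, spin deg"
    from bench import arm
    s=arm.observe(); R=np.array(s["tool_rot"])
    d=R.T@(np.asarray(w)-s["tcp_pos"])
    cur=np.degrees(np.arctan2(R[1,2],R[0,2]))
    sp=None if zang is None else (cur-zang+180)%360-180
    print("shift",np.round(d,4),"spin",sp,"zang",cur,"tcp fix",np.round(w2f(s["tcp_pos"]),1),"F",np.round(s["contact_force"],1),"w",round(s["width"],4),"t",round(s["clock"],2),"j",np.round(s["joints"],0))
E
python3 - <<'E'
from h import *
plan(f2w(-140,3,150),-90+YAW)
plan(f2w(-140,3,30),-90+YAW)
E
```

```text
shift [-0.3524  0.1061 -0.3054] spin 12.189384489818622 zang -73.51061551018138 tcp fix [-419.9 -370.   255.8] F [-0.6 -0.6 -0.4] w 0.0854 t 0.2 j [-75.  24.  93.  -0.  62.  -1.]
shift [-0.3524  0.2261 -0.3053] spin 12.189384489818622 zang -73.51061551018138 tcp fix [-419.9 -370.   255.8] F [-0.6 -0.6 -0.4] w 0.0854 t 0.2 j [-75.  24.  93.  -0.  62.  -1.]
```

```bash
python3 -m jog '[[0.008,[0,0,-0.035],2],[0.008,[-0.01,0,-0.07],4],[0.008,[-0.02,0,-0.105],6],[0.008,[-0.035,0,-0.14],8],[0.008,[-0.055,0,-0.17],10]]' 40; python3 -m jog '[[0.008,[-0.025,0,-0.03],2],[0.008,[-0.05,0,-0.06],2],[0.008,[-0.08,0.0,-0.08],2],[0.008,[-0.11,0.02,-0.10],2],[0.008,[-0.14,0.04,-0.12],2]]'
python3 - <<'E'
from h import *
plan(f2w(-140,3,150),-90+YAW)
E
```

```text
clock: 0.62
tcp_pos: [0.1809, -0.4183, 0.2559]
tool_rot: [[-0.994, -0.001, 0.11], [-0.11, 0.001, -0.994], [0.0, -1.0, -0.001]]
contact_force: [0.7, 0.4, 1.3]
width: 0.0256
clock: 1.03
tcp_pos: [0.3091, -0.285, 0.2171]
tool_rot: [[-0.997, 0.003, 0.078], [-0.078, -0.003, -0.997], [-0.003, -1.0, 0.003]]
contact_force: [0.2, -0.2, 0.2]
width: 0.0082
shift [-0.125   0.0672 -0.0697] spin 0.16274151919350288 zang -85.53725848080651 tcp fix [-265.   -66.8  217.1] F [ 0.2 -0.2  0.2] w 0.0082 t 1.03 j [-44.  10. 120.  -0.  49.  41.]
```

```bash
python3 -m jog '[[0.008,[-0.035,0.017,-0.02],0],[0.008,[-0.07,0.034,-0.04],0],[0.008,[-0.1,0.051,-0.06],0],[0.008,[-0.125,0.067,-0.07],0],[0.008,[-0.125,0.067,-0.07],0]]' 
python3 - <<'E'
from h import *
from bench import arm
for n in ["scene","wrist"]:
    c=arm.read_camera(n); cv2.imwrite(f"pics/d_{n}.png",c["img"])
plan(f2w(-140,3,40),-90+YAW)
E
```

```text
clock: 1.45
tcp_pos: [0.4295, -0.2035, 0.1469]
tool_rot: [[-0.997, -0.001, 0.082], [-0.082, 0.001, -0.997], [0.001, -1.0, -0.001]]
contact_force: [-0.2, -0.2, -0.1]
width: 0.0078
shift [-0.0019  0.1085  0.0011] spin 0.33855147627480164 zang -85.36144852372522 tcp fix [-141.7    4.   148.5] F [-0.1 -0.1  0.2] w 0.0079 t 1.55 j [-27.  21. 116.  -0.  42.  58.]
```

View pics/d_scene.png

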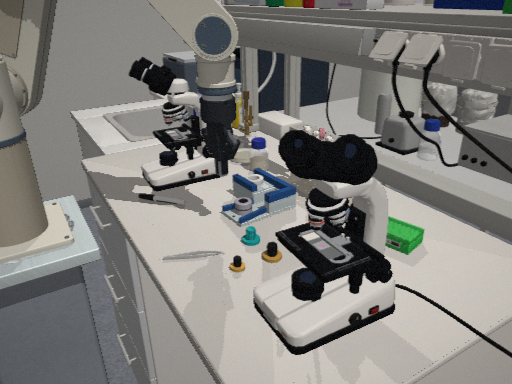

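View pics/d_wrist.png

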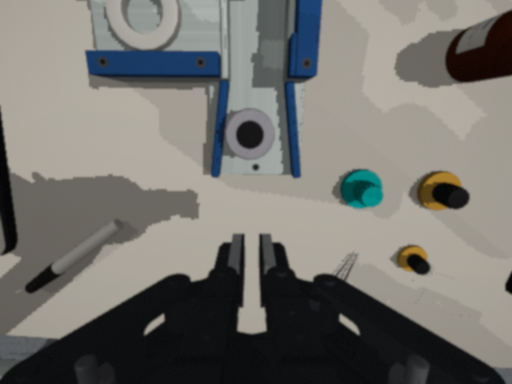

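```bash
python3 - <<'E'
from h import *
from bench import arm
c=arm.read_camera("wrist"); s=arm.observe(); R=np.array(s["tool_rot"]);p=np.array(s["tcp_pos"])
i=cv2.resize(c["img"],None,fx=2.5,fy=2.5,interpolation=cv2.INTER_CUBIC)
for h in range(0,71,10):
  for d in (4,10,18.5,30,40):
    q=proj(c,p+R@np.array([-0.011,.025-h/1e3,d/1e3]))[0]
    print(h,d,np.round(q))
    a=tuple(int(v*2.5) for v in q)
    cv2.circle(i,a,2,(0,0,255),-1)
    if d==18.5: cv2.putText(i,str(h),a,0,.5,(0,255,0),1)
cv2.imwrite("pics/e.png",i[520:960,450:1200])
E
```

```text
0 4 [259. 232.]
0 10 [270. 232.]
0 18.5 [285. 232.]
0 30 [305. 232.]
0 40 [323. 232.]
10 4 [260. 240.]
10 10 [271. 240.]
10 18.5 [287. 240.]
10 30 [309. 240.]
10 40 [328. 240.]
20 4 [261. 249.]
20 10 [273. 249.]
20 18.5 [290. 249.]
20 30 [313. 249.]
20 40 [333. 249.]
30 4 [261. 259.]
30 10 [274. 259.]
30 18.5 [293. 259.]
30 30 [318. 259.]
30 40 [339. 259.]
40 4 [262. 271.]
40 10 [276. 271.]
40 18.5 [296. 271.]
40 30 [323. 272.]
40 40 [346. 272.]
50 4 [263. 286.]
50 10 [278. 286.]
50 18.5 [300. 286.]
50 30 [329. 286.]
50 40 [355. 286.]
60 4 [264. 303.]
60 10 [281. 303.]
60 18.5 [305. 303.]
60 30 [337. 303.]
60 40 [365. 303.]
70 4 [266. 323.]
70 10 [284. 324.]
70 18.5 [311. 324.]
70 30 [346. 324.]
70 40 [377. 324.]
```

View pics/e.png

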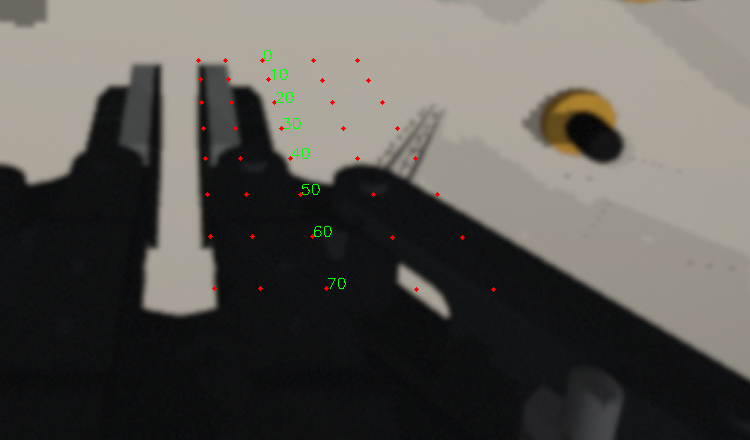

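The wrist view shows the fingertips near (238,240) and (266,240), and the body at (249,133) about 5 mm left of the lane axis. The knuckles bulge from about 45 mm above the tips, so I'll push with the tips at z≈20.

```bash
python3 -m jog '[[0.004,[0,0.035,0],0.3],[0.004,[0,0.07,0],0.3],[0.004,[0,0.1035,0],0.3],[0.004,[-0.006,0.1035,0],0.3],[0.004,[-0.012,0.1035,0.0],0.3]]'; python3 - <<'E'
from h import *
plan(f2w(-110,4,45),-90+YAW)
plan(f2w(-40,0,45),-90+YAW)
E
```

```text
clock: 2.02
tcp_pos: [0.4372, -0.2055, 0.0456]
tool_rot: [[-0.997, -0.003, 0.071], [-0.071, 0.002, -0.997], [0.003, -1.0, -0.002]]
contact_force: [0.4, -0.4, 0.4]
width: 0.0042
shift [-0.0213  0.0005 -0.0012] spin -0.2326369185369117 zang -85.93263691853693 tcp fix [-131.3    2.9   45.6] F [ 0.4 -0.4  0.4] w 0.0042 t 2.02 j [-27.  34. 117.  -0.  30.  59.]
shift [-0.0913  0.0003  0.0025] spin -0.2326369185369117 zang -85.93263691853693 tcp fix [-131.3    2.9   45.6] F [ 0.4 -0.4  0.4] w 0.0042 t 2.02 j [-27.  34. 117.  -0.  30.  59.]
```

```bash
python3 -m jog '[[0.004,[-0.008,0,-0.001],0],[0.004,[-0.014,0,-0.001],0],[0.004,[-0.022,0,-0.001],0],[0.004,[-0.03,0,-0.001],0],[0.004,[-0.038,0,0],0]]';python3 -m jog '[[0.004,[-0.008,0,0],0],[0.004,[-0.016,0,0.001],0],[0.004,[-0.024,0,0.001],0],[0.004,[-0.032,0,0.002],0],[0.004,[-0.038,0,0.002],0]]'; python3 - <<'E'
from h import *
from bench import arm
for n in ["wrist","top"]:
    c=arm.read_camera(n); cv2.imwrite(f"pics/f_{n}.png",c["img"])
plan(f2w(-30.5,0,45),-90+YAW)
E
```

```text
clock: 2.43
tcp_pos: [0.4779, -0.2024, 0.0471]
tool_rot: [[-0.997, 0.002, 0.073], [-0.073, -0.001, -0.997], [-0.002, -1.0, 0.001]]
contact_force: [-1.2, -0.9, 0.1]
width: 0.0039
clock: 2.85
tcp_pos: [0.5156, -0.2016, 0.0458]
tool_rot: [[-0.997, 0.0, 0.073], [-0.073, -0.0, -0.997], [-0.0, -1.0, 0.0]]
contact_force: [-1.1, -0.4, 0.3]
width: 0.0042
shift [-0.022   0.0008  0.0008] spin -0.08828547085948912 zang -85.78828547085948 tcp fix [-52.5   0.8  45.8] F [-1.1  1.3 -1.8] w 0.0039 t 2.95 j [-23.  37. 108.   0.  35.  63.]
```

View pics/f_wrist.png

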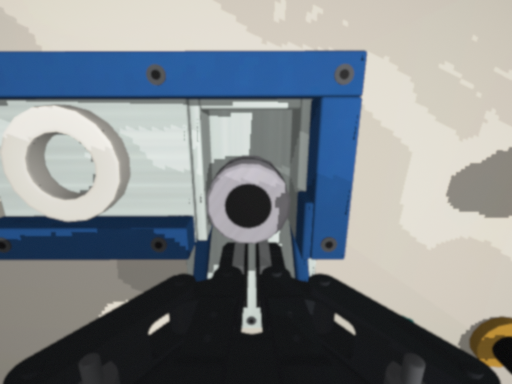

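The body is in the lane at (247,203), with about 22 mm still to go.

```bash
python3 -m jog '[[0.004,[-0.005,0,0],0],[0.004,[-0.01,0,0],0],[0.004,[-0.015,0,0],0],[0.004,[-0.018,0,0],0],[0.004,[-0.02,0,0],0]]';python3 -m jog '[[0.004,[-0.001,0,0],0],[0.004,[-0.002,0,0],0],[0.004,[-0.003,0,0],0],[0.004,[-0.003,0,0],0]]'; python3 - <<'E'
from h import *
from bench import arm
for n in ["wrist"]:
    c=arm.read_camera(n); cv2.imwrite(f"pics/g_{n}.png",c["img"])
plan(f2w(-30.5,0,45),-90+YAW)
E
```

```text
clock: 3.37
tcp_pos: [0.5349, -0.2001, 0.0459]
tool_rot: [[-0.997, 0.0, 0.073], [-0.073, -0.0, -0.997], [-0.0, -1.0, 0.0]]
contact_force: [0.2, -0.6, 0.5]
width: 0.0039
clock: 3.7
tcp_pos: [0.5375, -0.1999, 0.0459]
tool_rot: [[-0.997, 0.0, 0.073], [-0.073, -0.0, -0.997], [-0.0, -1.0, 0.0]]
contact_force: [0.0, -0.7, -1.0]
width: 0.0036
shift [-0.0003  0.0009  0.0009] spin -0.11182133086288104 zang -85.81182133086288 tcp fix [-30.8   0.9  45.9] F [-0.2 -0.  -0.2] w 0.0039 t 3.75 j [-22.  38. 105.   0.  37.  64.]
```

View pics/g_wrist.png

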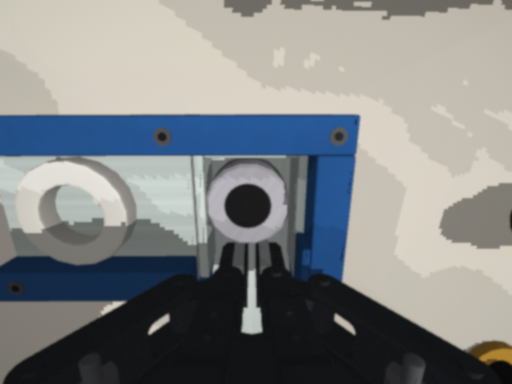

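```bash
for k in 1 2 3; do python3 -m jog '[[0.004,[-0.0005,0,0],0],[0.004,[-0.001,0,0],0],[0.004,[-0.001,0,0],0]]' | egrep 'tcp|force'; done
```

```text
tcp_pos: [0.5384, -0.1998, 0.0458]
contact_force: [0.5, -0.0, -0.5]
tcp_pos: [0.5395, -0.1997, 0.0458]
contact_force: [-0.1, -0.3, 0.6]
tcp_pos: [0.54, -0.1996, 0.0458]
contact_force: [-2.2, -0.7, 1.1]
```

```bash
for k in 1 2 ; do python3 -m jog '[[0.004,[-0.0005,0,0],0],[0.004,[-0.001,0,0],0],[0.004,[-0.001,0,0],0]]' | egrep 'tcp|force'; done;  python3 - <<'E'
from h import *
from bench import arm
for n in ["wrist"]:
    c=arm.read_camera(n); cv2.imwrite(f"pics/i_{n}.png",cv2.resize(c["img"][130:300,120:380],None,fx=3,fy=3))
plan(f2w(-30.5,0,45),-90+YAW)
E
```

```text
tcp_pos: [0.5401, -0.1994, 0.0456]
contact_force: [-6.5, -0.6, 2.5]
tcp_pos: [0.5402, -0.1992, 0.0454]
contact_force: [-8.3, -2.8, 5.4]
shift [0.0024 0.0004 0.0014] spin -0.09777687002269886 zang -85.79777687002272 tcp fix [-28.1   1.4  45.4] F [-8.8 -1.7  4.7] w 0.0042 t 5.05 j [-21.  38. 105.  -0.  37.  64.]
```

View pics/i_wrist.png

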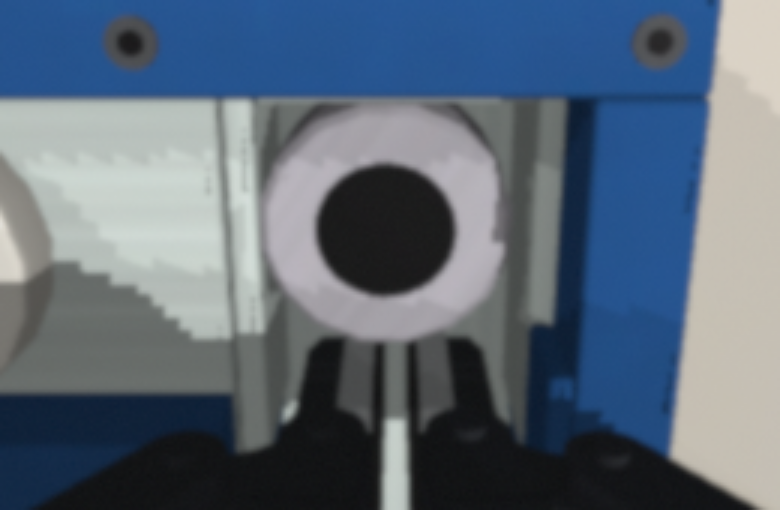

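```bash
python3 -m jog '[[0.004,[0.005,0,0],0],[0.004,[0.02,0,0],0],[0.004,[0.04,-0.02,0],0],[0.004,[0.04,-0.055,0],0],[0.004,[0.04,-0.09,0],0]]' | egrep 'tcp|force'; python3 - <<'E'
from h import *
from bench import arm
c=arm.read_camera("top")
cv2.imwrite("pics/k1.png",cv2.resize(c["img"][120:310,40:300],None,fx=3,fy=3,interpolation=cv2.INTER_CUBIC))
for p in [(168,205),(168,278),(165,200),(120,195)]:
  for z in (.05,.15,.25): print(p,z,np.round(back(c,p,z),3), np.round(w2f(back(c,p,z)),0))
c=arm.read_camera("scene")
cv2.imwrite("pics/k2.png",cv2.resize(c["img"][60:260,100:360],None,fx=3,fy=3,interpolation=cv2.INTER_CUBIC))
plan(f2w(0,130,130),-90+YAW)
E
```

```text
tcp_pos: [0.5008, -0.202, 0.1357]
contact_force: [1.6, -0.2, 0.9]
(168, 205) 0.05 [0.53  0.018 0.05 ] [-22. 219.  50.]
(168, 205) 0.15 [ 0.523 -0.     0.15 ] [-31. 201. 150.]
(168, 205) 0.25 [ 0.515 -0.019  0.25 ] [-40. 183. 250.]
(168, 278) 0.05 [0.343 0.02  0.05 ] [-208.  234.   50.]
(168, 278) 0.15 [0.353 0.001 0.15 ] [-200.  215.  150.]
(168, 278) 0.25 [ 0.363 -0.018  0.25 ] [-191.  195.  250.]
(165, 200) 0.05 [0.543 0.026 0.05 ] [ -8. 226.  50.]
(165, 200) 0.15 [0.534 0.007 0.15 ] [-18. 207. 150.]
(165, 200) 0.25 [ 0.526 -0.013  0.25 ] [-28. 188. 250.]
(120, 195) 0.05 [0.559 0.143 0.05 ] [ 16. 341.  50.]
(120, 195) 0.15 [0.549 0.112 0.15 ] [  4. 312. 150.]
(120, 195) 0.25 [0.538 0.082 0.25 ] [ -9. 282. 250.]
shift [-0.0621  0.0109 -0.1309] spin -0.13123223452231514 zang -85.83123223452232 tcp fix [-62.5  -0.7 140.9] F [ 1.1 -0.   0.3] w 0.004 t 5.57 j [-23.  27. 108.   0.  44.  63.]
```

View pics/k1.png

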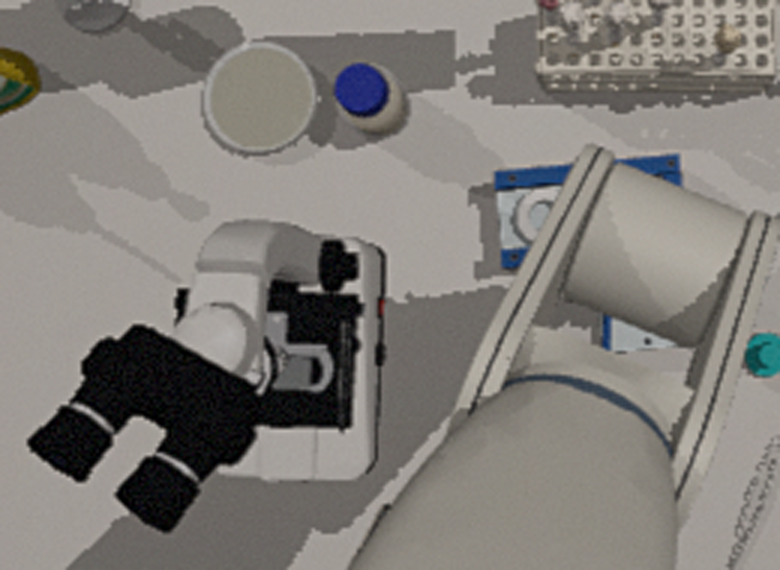

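View pics/k2.png

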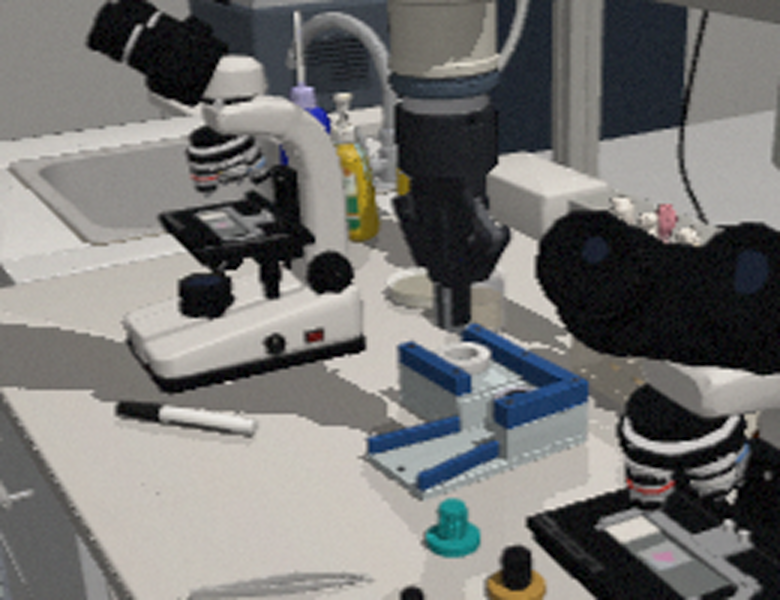

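```bash
python3 -m jog '[[0.012,[-0.012,0,-0.026],-7],[0.012,[-0.024,0,-0.052],-14],[0.012,[-0.037,0,-0.078],-21],[0.012,[-0.05,0,-0.104],-28],[0.012,[-0.062,0,-0.128],-35]]' | egrep 'tcp|force';python3 -m jog '[[0.012,[0,0,0],-7],[0.012,[0,0,0],-14],[0.012,[0,0,0],-21],[0.012,[0,0,0],-28],[0.012,[0,0,0],-35]]' | egrep 'tcp|force';python3 -m jog '[[0.012,[0,0,0],-7],[0.012,[0,0,0],-14],[0.012,[0,0,0],-20]]' | egrep 'tcp|force'; python3 - <<'E'
from h import *
from bench import arm
plan(f2w(0,127,68),YAW)
c=arm.read_camera("wrist")
cv2.imwrite("pics/l.png",c["img"])
E
```

```text
tcp_pos: [0.5557, -0.0687, 0.1354]
contact_force: [-0.0, -0.6, 0.6]
tcp_pos: [0.5553, -0.0699, 0.1353]
contact_force: [-0.2, 0.1, 1.1]
tcp_pos: [0.5553, -0.0701, 0.1353]
contact_force: [0.2, -0.2, -0.5]
shift [0.0021 0.0673 0.0033] spin 0.24138596056934603 zang 4.54138596056934 tcp fix [ -3.4 129.  135.3] F [ 0.2 -0.2 -0.5] w 0.0125 t 6.65 j [ -8.  29. 106.   0.  45. -13.]
```

View pics/l.png

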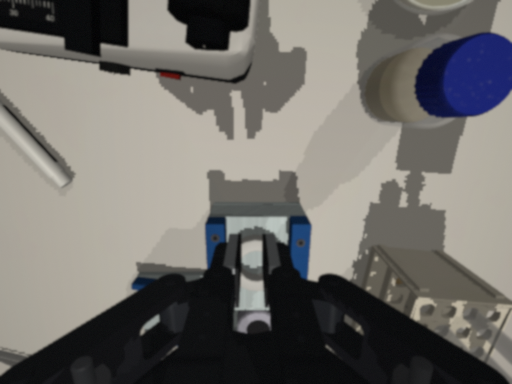

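```bash
sed -i 's/T=np.array(\[0.5683/T=np.array([0.5707/' h.py; python3 -m jog '[[0.012,[0,0.02,0.003],0],[0.012,[0,0.04,0.0055],0],[0.012,[0,0.06,0.0055],0],[0.012,[0,0.068,0.0055],0],[0.012,[0,0.068,0.0055],0]]' | egrep 'tcp|force'; python3 - <<'E'
from h import *
from bench import arm
plan(f2w(0,34.5,68),YAW)
c=arm.read_camera("wrist")
cv2.imwrite("pics/m.png",c["img"])
c=arm.read_camera("scene")
cv2.imwrite("pics/m2.png",cv2.resize(c["img"][110:230,180:330],None,fx=5,fy=5,interpolation=cv2.INTER_CUBIC))
E
```

```text
tcp_pos: [0.5592, -0.0695, 0.0657]
contact_force: [-0.9, -0.6, -0.1]
shift [ 0.095  -0.0024  0.0021] spin -0.20353712241552557 zang 4.096462877584483 tcp fix [ -1.8 129.5  65.7] F [-0.9 -0.6 -0.1] w 0.0123 t 7.12 j [ -8.  35. 107.   0.  38. -12.]
```

View pics/m.png

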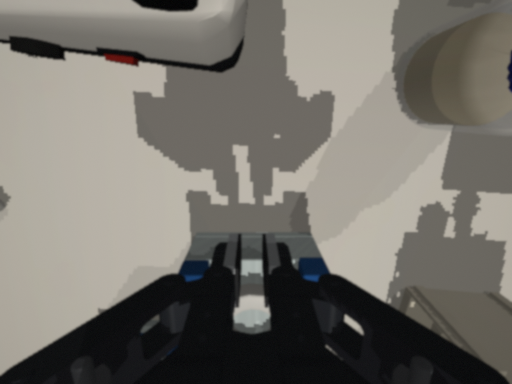

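View pics/m2.png

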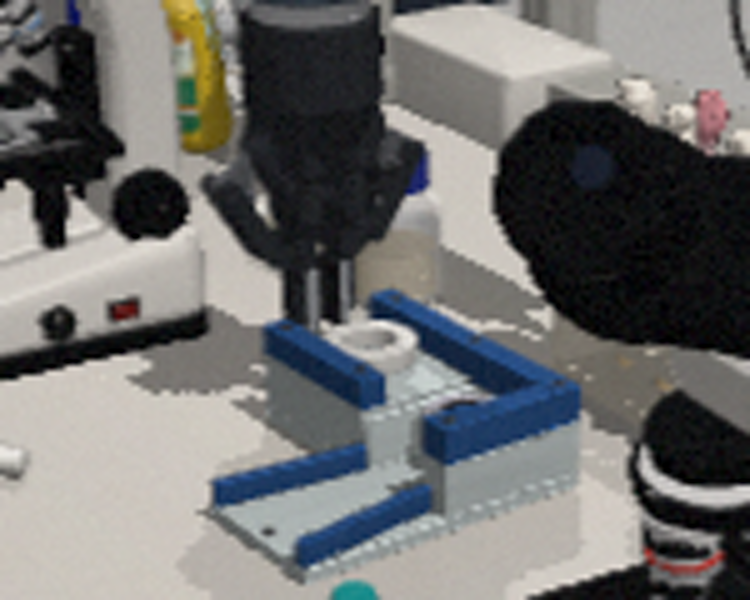

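```bash
python3 -m jog '[[0.012,[0.0,-0.002,0.001],0],[0.012,[0.006,-0.002,0.001],0],[0.012,[0.012,-0.002,0.001],0],[0.012,[0.018,-0.002,0.001],0],[0.012,[0.026,-0.002,0.001],0]]' | egrep 'tcp|force';python3 -m jog '[[0.012,[0.008,0,0],0],[0.012,[0.016,0,0],0],[0.012,[0.024,0,0],0],[0.012,[0.032,0,0],0],[0.012,[0.04,0,0],0]]' | egrep 'tcp|force'; python3 - <<'E'
from h import *
from bench import arm
plan(f2w(0,34.5,68),YAW)
c=arm.read_camera("wrist")
cv2.imwrite("pics/n.png",c["img"])
c=arm.read_camera("scene")
cv2.imwrite("pics/n2.png",cv2.resize(c["img"][110:230,180:330],None,fx=5,fy=5,interpolation=cv2.INTER_CUBIC))
E
```

```text
tcp_pos: [0.5636, -0.0964, 0.0703]
contact_force: [-0.3, -0.4, 0.9]
tcp_pos: [0.5663, -0.1365, 0.0698]
contact_force: [-0.4, 0.2, 0.3]
shift [ 0.0276  0.0018 -0.0002] spin -0.1269292824946433 zang 4.173070717505344 tcp fix [ 0.2 62.1 69.8] F [-0.4  0.2  0.3] w 0.0119 t 8.05 j [-15.  36. 104.  -0.  40. -19.]
```

View pics/n.png

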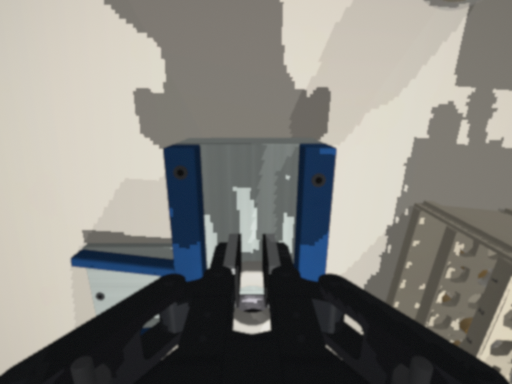

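View pics/n2.png

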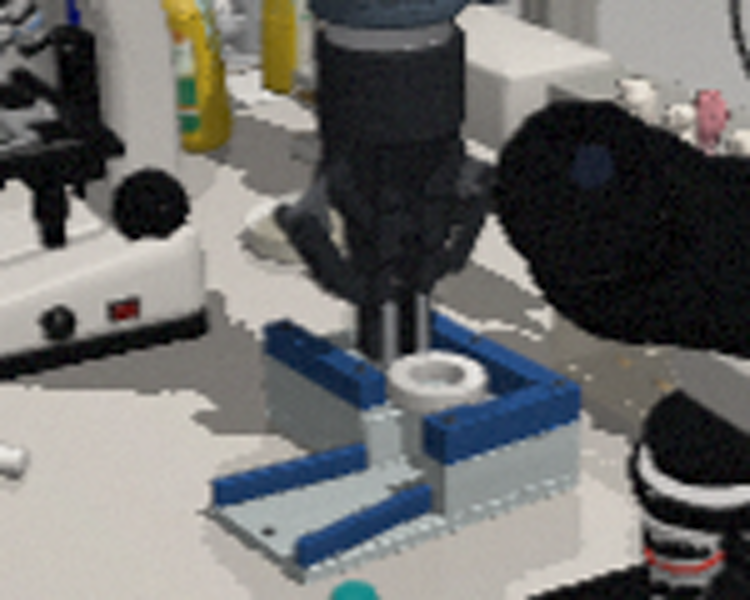

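The ring is sliding cleanly and is now beside the pocket. About 27 mm to go.

```bash
python3 -m jog '[[0.012,[0.006,0.002,0],0],[0.012,[0.012,0.002,0],0],[0.012,[0.017,0.002,0],0],[0.012,[0.02,0.002,0],0],[0.012,[0.022,0.002,0],0]]' | egrep 'tcp|force';for k in 1 2 3; do python3 -m jog '[[0.012,[0.0005,0,0],0],[0.012,[0.001,0,0],0],[0.012,[0.0015,0,0],0]]' | egrep 'tcp|force';done; python3 - <<'E'
from h import *
from bench import arm
plan(f2w(0,34.5,68),YAW)
c=arm.read_camera("scene")
cv2.imwrite("pics/o2.png",cv2.resize(c["img"][110:230,180:330],None,fx=5,fy=5,interpolation=cv2.INTER_CUBIC))
E
```

```text
tcp_pos: [0.568, -0.158, 0.0678]
contact_force: [0.5, 0.3, 0.2]
tcp_pos: [0.568, -0.1589, 0.0678]
contact_force: [-0.4, 0.7, -0.4]
tcp_pos: [0.5682, -0.1604, 0.0679]
contact_force: [0.3, 0.4, 0.7]
tcp_pos: [0.5682, -0.162, 0.0678]
contact_force: [0.4, 1.0, 0.8]
shift [ 0.0021 -0.0002 -0.0003] spin -0.10927024327324375 zang 4.1907297567267445 tcp fix [ 0.3 36.6 67.8] F [0.4 1.  0.8] w 0.012 t 9.32 j [-17.  37. 103.  -0.  40. -21.]
```

View pics/o2.png

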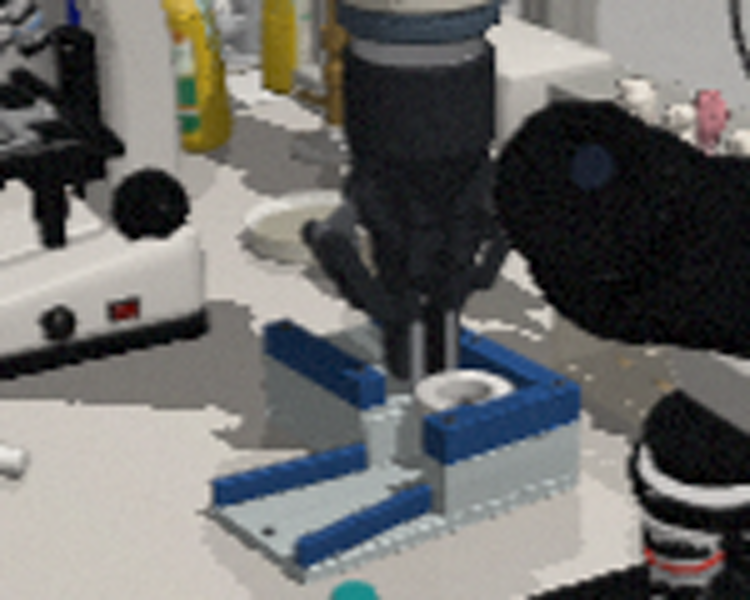

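```bash
for k in 1 2 3 4; do python3 -m jog '[[0.012,[0.0005,0,0],0],[0.012,[0.001,0,0],0],[0.012,[0.001,0,0],0]]' | egrep 'tcp|force';done; python3 - <<'E'
from h import *
from bench import arm
plan(f2w(0,34.5,68),YAW)
c=arm.read_camera("scene")
cv2.imwrite("pics/p2.png",cv2.resize(c["img"][110:230,180:330],None,fx=5,fy=5,interpolation=cv2.INTER_CUBIC))
E
```

```text
tcp_pos: [0.5683, -0.1631, 0.0678]
contact_force: [0.7, 0.5, 0.2]
tcp_pos: [0.5682, -0.1638, 0.0678]
contact_force: [-0.6, 2.0, -0.1]
tcp_pos: [0.568, -0.1642, 0.0677]
contact_force: [-1.4, 6.6, 1.9]
tcp_pos: [0.5679, -0.1644, 0.0677]
contact_force: [-0.9, 10.3, 3.1]
shift [-0.0003 -0.0003  0.0003] spin -0.13429846585319183 zang 4.165701534146817 tcp fix [-0.3 34.2 67.7] F [-0.9 10.3  3.1] w 0.0123 t 10.37 j [-17.  37. 103.   0.  40. -22.]
```

View pics/p2.png

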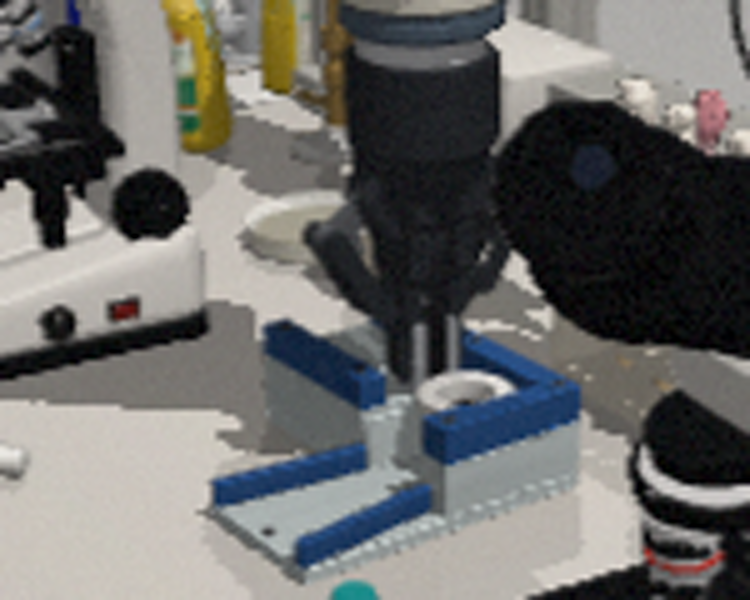

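```bash
python3 -m jog '[[0.012,[-0.004,0,0],0],[0.012,[-0.006,-0.005,0],0],[0.05,[-0.006,-0.04,0],0],[0.05,[0.015,-0.075,0],0],[0.05,[0.0345,-0.105,0],0]]' | egrep 'tcp|force';python3 -m jog '[[0.05,[0,0,0],0]]' | egrep 'tcp|force'; python3 - <<'E'
from h import *
from bench import arm
import pickle
plan(f2w(0,0,170),YAW)
c=arm.read_camera("wrist"); pickle.dump((c,arm.observe()),open("ring.pkl","wb"))
cv2.imwrite("pics/q.png",cv2.resize(c["img"][120:300,130:370],None,fx=3.2,fy=3.2,interpolation=cv2.INTER_CUBIC))
c=arm.read_camera("scene")
cv2.imwrite("pics/q2.png",cv2.resize(c["img"][160:230,220:310],None,fx=8,fy=8,interpolation=cv2.INTER_CUBIC))
E
```

```text
tcp_pos: [0.5712, -0.2005, 0.1748]
contact_force: [1.0, -0.3, -1.2]
tcp_pos: [0.5753, -0.2046, 0.1799]
contact_force: [2.0, -0.6, 1.3]
shift [-0.0065  0.0098 -0.0043] spin -0.17656703958624576 zang 4.123432960413751 tcp fix [  4.1  -6.4 179.9] F [ 2.  -0.6  1.3] w 0.0501 t 10.92 j [-21.  28.  99.  -0.  52. -25.]
```

View pics/q.png

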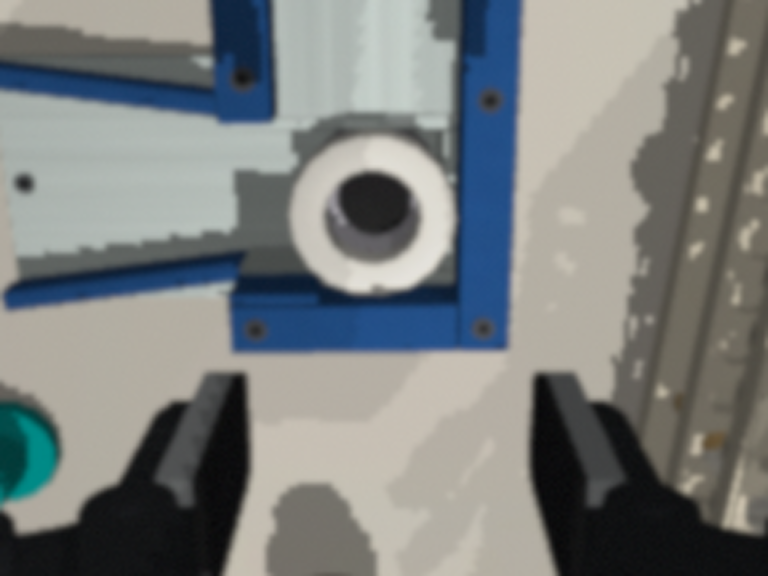

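View pics/q2.png

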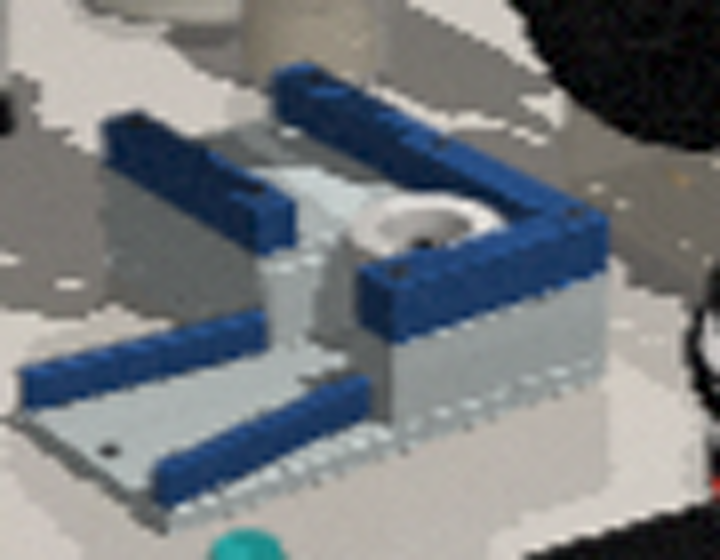

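Wrist view: the ring is in the corner at about (247,187) full-frame, concentric with the body's black spot and touching the right stop. To be sure it has dropped, I'll press lightly on its ledge-side rim.

```bash
python3 -m jog '[[0.0,[0,0,0],0],[0,[0,0,0],0],[0,[0,0,0],0]]'|egrep 'tcp|force'; python3 - <<'E'
from h import *
plan(f2w(0,18,80),YAW)
E
```

```text
tcp_pos: [0.5701, -0.1996, 0.1713]
contact_force: [-0.7, -0.0, -0.6]
shift [-0.0189  0.0914  0.0009] spin -0.07693642042167426 zang 4.223063579578318 tcp fix [ -0.6  -1.1 171.3] F [-0.7 -0.  -0.6] w 0.0143 t 11.27 j [-20.  29.  99.  -0.  52. -25.]
```

```bash
python3 -m jog '[[0.0,[-0.01,0.03,0],0],[0,[-0.019,0.06,0.001],0],[0,[-0.019,0.08,0.001],0],[0,[-0.019,0.089,0.001],0],[0,[-0.019,0.091,0.001],0]]'|egrep 'tcp|force|wid';for k in 1 2 3 4 5 ; do python3 -m jog '[[0.0,[0,0.0005,0],0],[0,[0,0.001,0],0],[0,[0,0.0015,0],0]]'|egrep 'tcp|force'; done
```

```text
tcp_pos: [0.5691, -0.1805, 0.0792]
contact_force: [-0.3, 0.9, 1.2]
width: 0.0001
tcp_pos: [0.5716, -0.1818, 0.0815]
contact_force: [0.3, -0.7, -0.2]
tcp_pos: [0.571, -0.1816, 0.0795]
contact_force: [0.0, -0.6, 1.4]
tcp_pos: [0.5707, -0.1814, 0.0774]
contact_force: [0.4, 0.4, -0.0]
tcp_pos: [0.5707, -0.1814, 0.0757]
contact_force: [-0.3, 0.1, 0.1]
tcp_pos: [0.5708, -0.1813, 0.075]
contact_force: [-4.1, 2.0, 12.4]
```

The rim stopped at TCP z = 75.0 mm, so the tips are at z = 50.0 mm, which is the seated spacer height. Next is the disc.

```bash
python3 -m jog '[[0.0,[0,-0.01,0],0],[0,[0,-0.04,0],0],[0.05,[0,-0.075,0],0],[0.05,[0,-0.1,0],0],[0.05,[0,-0.1,0],0]]'|egrep 'tcp|force|wid'; python3 - <<'E'
from h import *
plan([.4455,-.3895,.17],YAW)
E
```

```text
tcp_pos: [0.5738, -0.1824, 0.1803]
contact_force: [0.9, -1.0, 0.5]
width: 0.0359
shift [ 0.1971  0.0098 -0.1432] spin -0.10501074414540312 zang 4.194989255854607 tcp fix [  4.3  15.8 180.3] F [ 0.9 -1.   0.5] w 0.0359 t 13.35 j [-19.  28. 100.  -0.  52. -23.]
```

```bash
python3 -m jog '[[0.05,[0.03,0,-0.022],0],[0.05,[0.06,0,-0.044],0],[0.05,[0.09,0,-0.066],0],[0.05,[0.12,0,-0.088],0],[0.05,[0.15,0,-0.11],0]]'|egrep 'tcp|force|wid';python3 -m jog '[[0.05,[0.025,0,-0.015],0],[0.05,[0.04,0,-0.025],0],[0.05,[0.047,0,-0.03],0],[0.05,[0.047,0,-0.03],0],[0.05,[0.047,0,-0.03],0]]'|egrep 'tcp|force|wid'; python3 - <<'E'
from h import *
from bench import arm
import pickle
plan([.4455,-.3895,.17],YAW)
c=arm.read_camera("wrist"); pickle.dump((c,arm.observe()),open("disc.pkl","wb"))
cv2.imwrite("pics/r.png",c["img"])
E
```

```text
tcp_pos: [0.4707, -0.3401, 0.1743]
contact_force: [1.0, 0.1, -0.9]
width: 0.0503
tcp_pos: [0.4454, -0.3876, 0.1741]
contact_force: [-0.3, -0.6, 0.2]
width: 0.0499
shift [ 0.0019  0.0041 -0.    ] spin -0.15325678513480057 zang 4.146743214865206 tcp fix [-139.1 -179.2  174.1] F [-0.3 -0.6  0.2] w 0.0499 t 14.18 j [-42.  27. 101.   0.  52. -46.]
```

View pics/r.png

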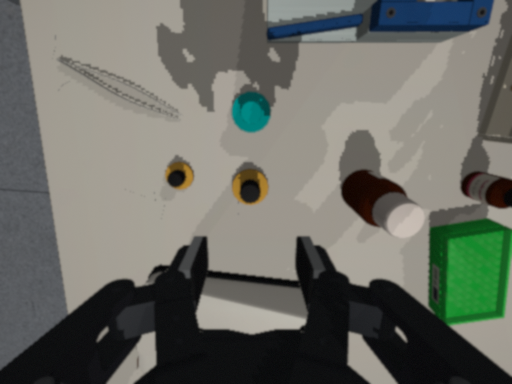

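Candidates: turquoise (251,112), large brass (250,186), small brass (179,176). The large brass one at (250,186) fits, since it isn't turquoise and is the larger of the two brass. Confirming in a crop.

```bash
python3 - <<'E'
from h import *
import pickle
c,s=pickle.load(open("disc.pkl","rb"))
cv2.imwrite("pics/s.png",cv2.resize(c["img"][90:220,150:290],None,fx=5,fy=4.6,interpolation=cv2.INTER_CUBIC))
hsv=cv2.cvtColor(c["img"],cv2.COLOR_BGR2HSV)
m=cv2.inRange(hsv,(12,90,60),(30,255,255))
n,l,st,ce=cv2.connectedComponentsWithStats(m)
for k in range(1,n):
    if st[k,4]>60: print(st[k])
sub=m.copy(); sub[:, :215]=0; sub[:, 290:]=0
pts=cv2.findNonZero(sub); hull=cv2.convexHull(pts); e=cv2.fitEllipse(hull); print("disc ellipse",e)
w=back(c,e[0],.006); print("disc",w)
k=cv2.inRange(c["img"],(0,0,0),(60,60,60)); k[:, :225]=0;k[:,275:]=0;k[:165]=0;k[215:]=0
mo=cv2.moments(k,True); print(mo["m00"]); q=(mo["m10"]/mo["m00"],mo["m01"]/mo["m00"]); print(q,back(c,q,.02))
E
```

```text
[165 162  29  28 392]
[232 169  36  36 679]
disc ellipse ((249.7602996826172, 186.4840545654297), (35.872161865234375, 36.223995208740234), 85.40270233154297)
disc [ 0.44375506 -0.38932215  0.006     ]
357.0
(249.6918767507003, 190.01680672268907) [ 0.44377414 -0.38933541  0.02      ]
```

View pics/s.png

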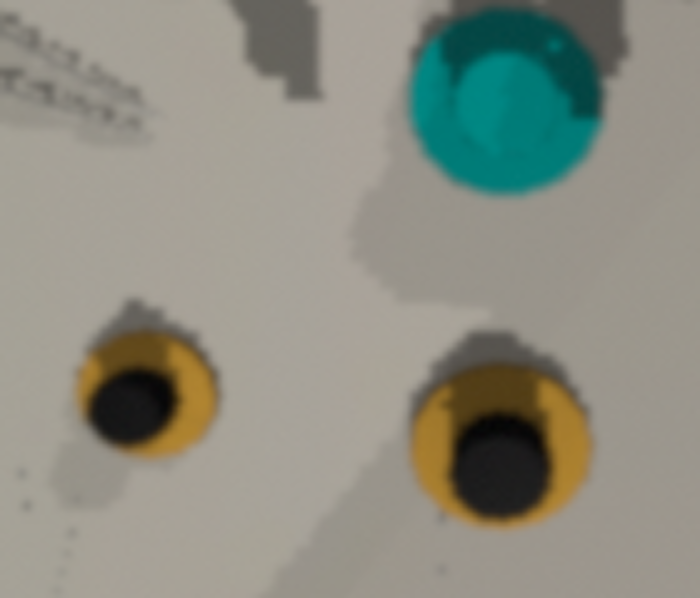

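```bash
python3 - <<'E'
from h import *
plan([.4438,-.3893,.036],YAW)
E
python3 -m jog '[[0.05,[0.0015,0.03,-0.0017],0],[0.05,[0.0015,0.06,-0.0017],0],[0.05,[0.0015,0.09,-0.0017],0],[0.05,[0.0015,0.11,-0.0017],0],[0.05,[0.0015,0.12,-0.0017],0]]'|egrep 'tcp|force|wid';python3 -m jog '[[0.05,[0,0,0],0],[0.05,[0,0.0,0],0]]'|egrep 'tcp|force|wid'; python3 - <<'E'
from h import *
from bench import arm
plan([.4438,-.3893,.036],YAW)
c=arm.read_camera("wrist"); cv2.imwrite("pics/t.png",c["img"])
E
```

```text
shift [ 0.0021  0.1381 -0.0021] spin -0.09062827758017988 zang 4.209371722419807 tcp fix [-138.7 -178.7  174.1] F [ 0.1 -0.1 -0.1] w 0.05 t 14.23 j [-42.  27. 101.   0.  52. -46.]
tcp_pos: [0.4435, -0.3871, 0.0515]
contact_force: [-0.4, 0.3, 0.6]
width: 0.0499
tcp_pos: [0.4445, -0.389, 0.0545]
contact_force: [1.4, -0.1, 0.3]
width: 0.05
shift [ 0.0002  0.0185 -0.0007] spin -0.040894449540360256 zang 4.259105550459647 tcp fix [-140.1 -180.5   54.5] F [ 1.4 -0.1  0.3] w 0.05 t 14.82 j [-42.  38. 103.   0.  39. -47.]
```

View pics/t.png

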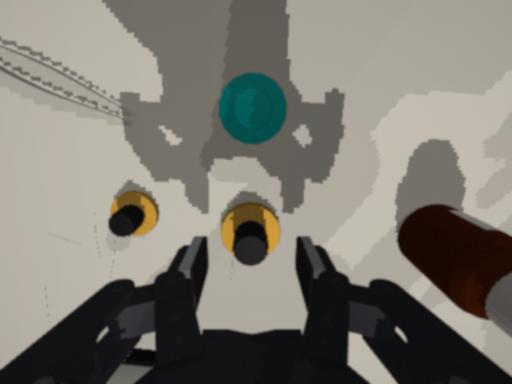

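The knob at (250,243) is centred between the fingers, so I'll descend and grip.

```bash
python3 -m jog '[[0.05,[0,0.008,-0.0005],0],[0.05,[0,0.015,-0.0005],0],[0.05,[0,0.018,-0.0005],0],[0.05,[0,0.018,-0.0005],0],[0.05,[0,0.018,-0.0005],0]]'|egrep 'tcp|force|wid';python3 -m jog '[[0.03,[0,0,0],0],[0.024,[0,0.0,0],0],[0.019,[0,0,0],0],[0.014,[0,0,0],0],[0.01,[0,0,0],0]]' 35|egrep 'tcp|force|wid'; python3 -m jog '[[0.01,[0,0,0],0],[0.01,[0,0,0],0]]'|egrep 'tcp|force|wid';python3 - <<'E'
from h import *
from bench import arm
import pickle
c=arm.read_camera("wrist"); cv2.imwrite("pics/u.png",c["img"]);pickle.dump((c,arm.observe()),open("grip.pkl","wb"))
E
```

```text
tcp_pos: [0.4432, -0.3897, 0.0362]
contact_force: [0.8, -0.5, -0.2]
width: 0.05
tcp_pos: [0.4435, -0.3899, 0.0367]
contact_force: [-1.6, -0.2, 3.9]
width: 0.0186
tcp_pos: [0.4435, -0.3899, 0.0367]
contact_force: [-1.3, 0.8, 5.9]
width: 0.0187
```

View pics/u.png

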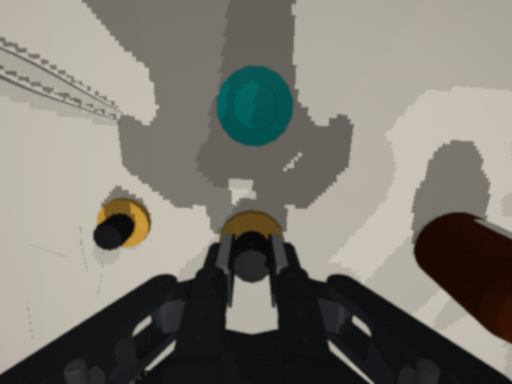

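```bash
python3 -m jog '[[0.01,[0,-0.005,0],0],[0.01,[0,-0.03,0],0],[0.01,[0,-0.065,0],0],[0.01,[0,-0.1,0],0],[0.01,[0,-0.135,0],0]]'|egrep 'tcp|force|wid';python3 -m jog '[[0.01,[0,0,0],0],[0.01,[0,0,0],0],[0.01,[0,0,0],0]]'|egrep 'tcp|force|wid';python3 - <<'E'
from h import *
from bench import arm
import pickle
c=arm.read_camera("wrist"); cv2.imwrite("pics/v.png",cv2.resize(c["img"][180:340,150:350],None,fx=4,fy=3.7,interpolation=cv2.INTER_CUBIC));pickle.dump((c,arm.observe()),open("lift.pkl","wb"))
plan(f2w(0,0,150),YAW)
hsv=cv2.cvtColor(c["img"],cv2.COLOR_BGR2HSV)
m=cv2.inRange(hsv,(12,90,40),(30,255,255)); ys,xs=np.nonzero(m[:, 200:310]); print(xs.min()+200,xs.max()+200,ys.min(),ys.max())
c,s=pickle.load(open("ring.pkl","rb"))
cv2.imwrite("pics/v2.png",cv2.resize(c["img"][150:220,210:282],None,fx=8,fy=8,interpolation=cv2.INTER_CUBIC))
E
```

```text
tcp_pos: [0.4428, -0.3892, 0.1723]
contact_force: [0.4, -0.4, -1.0]
width: 0.0187
tcp_pos: [0.4429, -0.3893, 0.1709]
contact_force: [0.2, -0.5, -2.1]
width: 0.0185
shift [-0.1805  0.0201  0.1418] spin -0.10893468583842036 zang 4.1910653141615875 tcp fix [-142.1 -180.3  170. ] F [ 0.5  0.8 -1.3] w 0.0188 t 16.63 j [-42.  28. 101.   0.  51. -47.]
220 283 211 241
```

View pics/v.png

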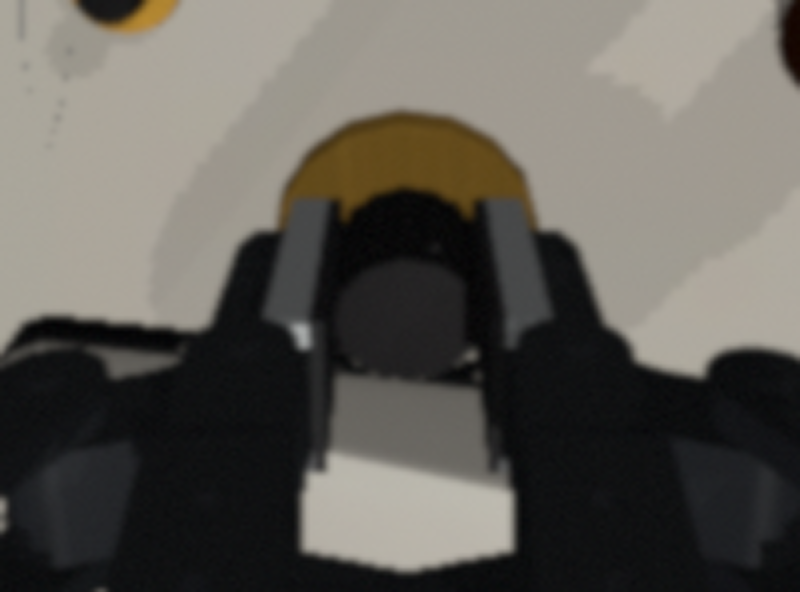

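View pics/v2.png

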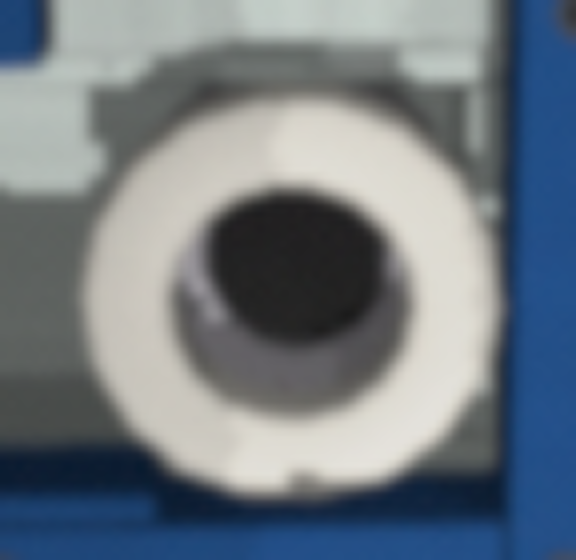

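```bash
python3 - <<'E'
from h import *
import pickle
c,s=pickle.load(open("ring.pkl","rb"))
w=back(c,(245.8,187.1),.050); print("ring",w,w2f(w))
print("ring edges x",w2f(back(c,(210+83/8-.5,187),.05)),w2f(back(c,(210+500/8-.5,187),.05)))
print("ring edges y",w2f(back(c,(245.8,150+90/8-.5),.05)),w2f(back(c,(245.8,150+498/8-.5),.05)))
print("hole y",w2f(back(c,(245.8,150+185/8-.5),.05)),w2f(back(c,(245.8,150+418/8-.5),.05)))
print("back rail inner", w2f(back(c,(210+510/8-.5,187),.056)),"right wall inner",w2f(back(c,(240,150+515/8-.5),.056)))
print("cam rel tcp", np.array(s["tool_rot"]).T@(c["position"]-s["tcp_pos"]))
c,s=pickle.load(open("lift.pkl","rb")); R=np.array(s["tool_rot"])
print("cam rel tcp", R.T@(c["position"]-s["tcp_pos"]))
zu=s["tcp_pos"][2]-.0367
for z in (zu,zu+.008):
  for p in [(409/4+149.5,112/3.7+179.5),(283/4+149.5,200/3.7+179.5),(533/4+149.5,200/3.7+179.5)]:
    print(np.round(R.T@(back(c,p,z)-s["tcp_pos"])*1e3,1))
# knob top centre
print("knob", np.round(R.T@(back(c,(401/4+149.5,318/3.7+179.5),zu+.032)-s["tcp_pos"])*1e3,1))
E
```

```text
ring [ 0.57101874 -0.19764138  0.05      ] [ 0.38222431  0.83230791 50.        ]
ring edges x [-23.96407486   1.05999469  50.        ] [25.04079175  0.79811813 50.        ]
ring edges y [ 0.5957649  25.78965946 50.        ] [  0.17038205 -23.92655093  50.        ]
hole y [ 0.5011081  14.72673664 50.        ] [  0.25779728 -13.70998106  50.        ]
back rail inner [25.65762567  2.47064276 56.        ] right wall inner [ -5.26397274 -23.7594508   56.        ]
cam rel tcp [-0.07401919 -0.11990974  0.00118413]
cam rel tcp [-0.07528981 -0.11801967  0.00032015]
[-18.7  36.7   0.7]
[ -2.9  36.7 -18.9]
[-3.  36.7 20. ]
[-21.6  28.7   0.7]
[ -6.7  28.7 -17.9]
[-6.7 28.7 19. ]
knob [-0.   4.7 -0.4]
```

```bash
sed -i 's/-0.1985,0\])/-0.1988,0])/' h.py; python3 - <<'E'
from h import *
plan(f2w(0.7,-0.8,150),YAW)
E
python3 -m jog '[[0.01,[-0.02,0,0.016],0],[0.01,[-0.055,0,0.043],0],[0.01,[-0.09,0,0.07],0],[0.01,[-0.125,0,0.098],0],[0.01,[-0.155,0.005,0.122],0]]'|egrep 'tcp|force|wid';python3 -m jog '[[0.01,[-0.015,0.005,0.012],0],[0.01,[-0.022,0.01,0.018],0],[0.01,[-0.025,0.014,0.02],0],[0.01,[-0.025,0.014,0.02],0],[0.01,[-0.025,0.014,0.02],0]]'|egrep 'tcp|force|wid';python3 - <<'E'
from h import *
plan(f2w(0.7,-0.8,93),YAW)
E
```

```text
shift [-0.1794  0.0201  0.1425] spin -0.10893468583842036 zang 4.1910653141615875 tcp fix [-142.1 -180.   170. ] F [ 0.5  0.8 -1.3] w 0.0188 t 16.63 j [-42.  28. 101.   0.  51. -47.]
tcp_pos: [0.5508, -0.2287, 0.1654]
contact_force: [1.3, -0.2, -1.6]
width: 0.0184
tcp_pos: [0.5677, -0.2048, 0.1517]
contact_force: [0.5, -0.6, -1.5]
width: 0.0186
shift [-0.0049  0.0587  0.0043] spin -0.14630750092126732 zang 4.15369249907874 tcp fix [ -3.5  -5.7 151.7] F [ 0.5 -0.6 -1.5] w 0.0186 t 17.47 j [-21.  30. 100.  -0.  50. -25.]
```

```bash
python3 -m jog '[[0.01,[0,0.01,0],0],[0.01,[0,0.02,0],0],[0.01,[0,0.03,0],0],[0.01,[0,0.03,0],0],[0.01,[0,0.03,0],0]]'|egrep 'tcp|force|wid';python3 - <<'E'
from h import *
plan(f2w(0.7,-0.8,93),YAW)
E
```

```text
tcp_pos: [0.568, -0.2043, 0.1217]
contact_force: [-0.5, -0.0, -0.7]
width: 0.0182
shift [-0.0045  0.0287  0.0039] spin -0.15199191641630705 zang 4.148008083583704 tcp fix [ -3.1  -5.3 121.7] F [-0.5 -0.  -0.7] w 0.0182 t 17.88 j [-21.  33. 101.   0.  47. -25.]
```

```bash
python3 -m jog '[[0.01,[-0.0045,0.008,0.004],0],[0.01,[-0.0045,0.016,0.004],0],[0.01,[-0.0045,0.023,0.004],0],[0.01,[-0.0045,0.025,0.004],0],[0.01,[-0.0045,0.025,0.004],0]]'|egrep 'tcp|force|wid';python3 -m jog '[[0.01,[0,0,0],0],[0.01,[0,0,0],0]]'|egrep 'tcp|force|wid';python3 - <<'E'
from h import *
from bench import arm
import pickle
plan(f2w(0.7,-0.8,93),YAW)
for n,b in [("wrist",(170,310,140,360)),("scene",(160,230,220,310)),("top",(160,250,190,290))]:
    c=arm.read_camera(n); pickle.dump((c,arm.observe()),open(f"hov_{n}.pkl","wb"))
    f=600/(b[1]-b[0]); f=min(f,780/(b[3]-b[2]))
    cv2.imwrite(f"pics/w_{n}.png",cv2.resize(c["img"][b[0]:b[1],b[2]:b[3]],None,fx=f,fy=f,interpolation=cv2.INTER_CUBIC))
    print(n,f)
E
```

```text
tcp_pos: [0.5719, -0.199, 0.0968]
contact_force: [-0.3, 0.1, -0.9]
width: 0.0183
tcp_pos: [0.5727, -0.1994, 0.0981]
contact_force: [-0.2, -0.2, -0.7]
width: 0.0185
shift [ 0.      0.0051 -0.0012] spin -0.11147735672403769 zang 4.1885226432759675 tcp fix [ 1.9 -0.8 98.1] F [-0.2 -0.2 -0.7] w 0.0185 t 18.47 j [-20.  35. 101.   0.  44. -25.]
wrist 3.5454545454545454
scene 8.571428571428571
top 6.666666666666667
```

View pics/w_wrist.png

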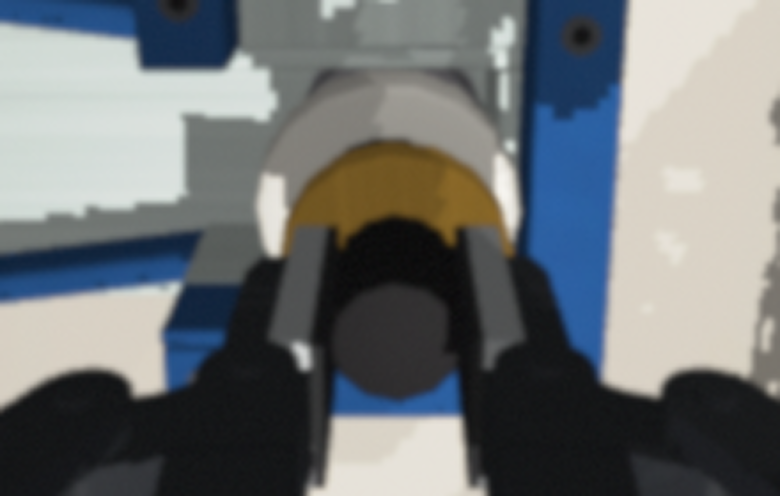

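View pics/w_scene.png

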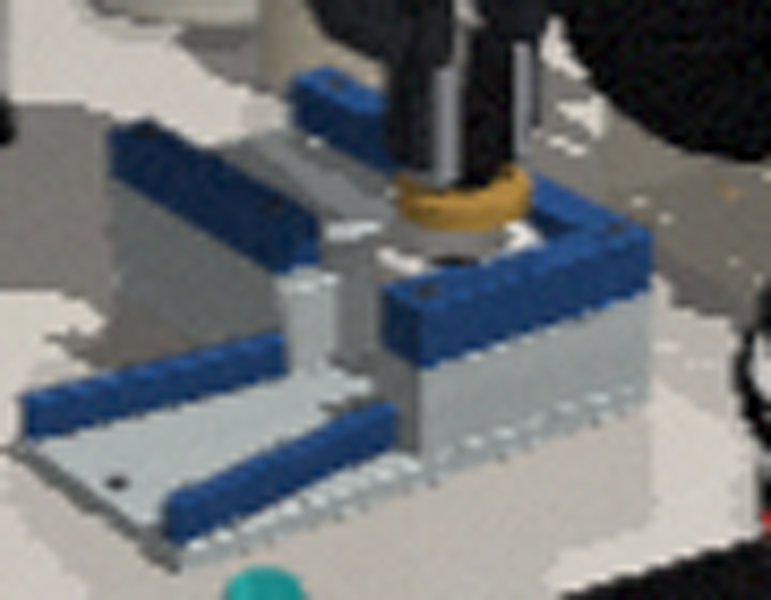

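```bash
cat > ov.py <<'E'
from h import *
import pickle,sys
def ov(name,rc,dc,zu,b=(170,310,140,360),out="pics/x.png",f=3.545):
    c,s=pickle.load(open(name,"rb"))
    i=cv2.resize(c["img"][b[0]:b[1],b[2]:b[3]],None,fx=f,fy=f,interpolation=cv2.INTER_CUBIC)
    a=np.linspace(0,2*np.pi,181)
    for (x,y),r,z,col in [(rc,25,50,(0,0,255)),(rc,25,38,(255,0,255)),(dc,20,zu,(0,255,0)),(dc,20,zu+8,(255,255,0)),(dc,10,zu+32,(0,255,255))]:
        P=np.array([f2w(x+r*np.cos(t),y+r*np.sin(t),z) for t in a])
        q=(proj(c,P)-[b[2],b[0]]+.5)*f
        cv2.polylines(i,[np.int32(np.round(q))],True,col,1)
    for P in [[(26.5,-26.5,56),(26.5,60,56)],[(-42,-42,56),(42,-42,56),(42,60,56)]]:
        q=(proj(c,np.array([f2w(*p) for p in P]))-[b[2],b[0]]+.5)*f
        cv2.polylines(i,[np.int32(np.round(q))],False,(255,255,255),1)
    cv2.imwrite(out,i)
E
python3 -c "
from ov import *
ov('hov_wrist.pkl',(1,-1.5),(1.9,-0.8),61.4)"
```

```text
(no output)
```

View pics/x.png

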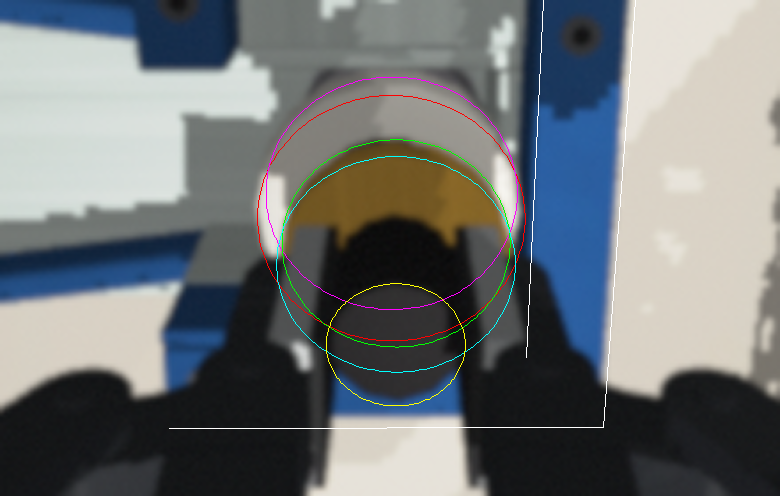

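```bash
python3 -m jog '[[0.01,[-0.0003,0.003,-0.0006],0],[0.01,[-0.0006,0.006,-0.0011],0],[0.01,[-0.0006,0.008,-0.0011],0],[0.01,[-0.0006,0.008,-0.0011],0],[0.01,[-0.0006,0.008,-0.0011],0]]'|egrep 'tcp|force|wid';python3 - <<'E'
from h import *
from bench import arm
import pickle
plan(f2w(0.7,-0.8,90),YAW)
for n,b in [("wrist",(170,310,140,360)),("scene",(170,220,250,300))]:
    c=arm.read_camera(n); pickle.dump((c,arm.observe()),open(f"hv2_{n}.pkl","wb"))
    f=600/(b[1]-b[0]); f=min(f,780/(b[3]-b[2]))
    cv2.imwrite(f"pics/y_{n}.png",cv2.resize(c["img"][b[0]:b[1],b[2]:b[3]],None,fx=f,fy=f,interpolation=cv2.INTER_CUBIC))
from ov import *
s=arm.observe(); t=w2f(s["tcp_pos"]); print(t)
ov('hv2_wrist.pkl',(.8,-1.5),(t[0],t[1]),t[2]-36.7,out="pics/y_ov.png")
ov('hv2_scene.pkl',(.8,-1.5),(t[0],t[1]),t[2]-36.7,b=(170,220,250,300),f=12,out="pics/y_ovs.png")
E
```

```text
tcp_pos: [0.5712, -0.1988, 0.0896]
contact_force: [-0.2, 1.3, -1.0]
width: 0.0184
shift [ 0.0008 -0.0004  0.0002] spin -0.1089657607712411 zang 4.191034239228751 tcp fix [ 0.5 -0.  89.6] F [-0.2  1.3 -1. ] w 0.0184 t 19.03 j [-20.  36. 101.  -0.  44. -25.]
[ 0.71648774 -0.13222564 89.8533331 ]
```

View pics/y_wrist.png

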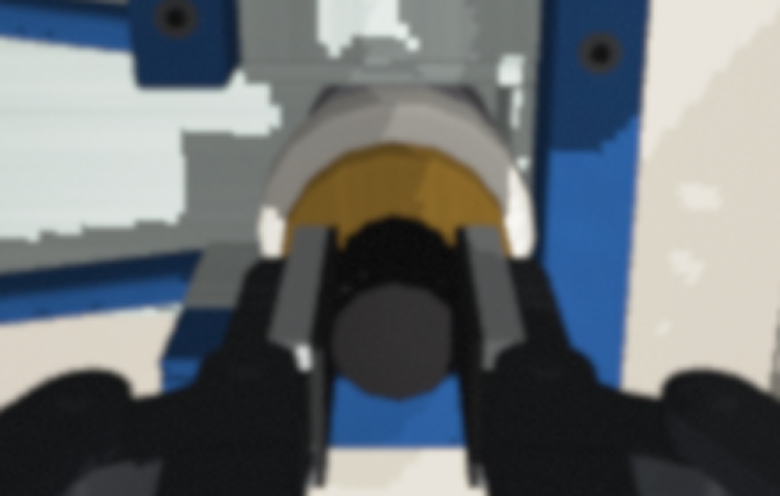

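View pics/y_ov.png

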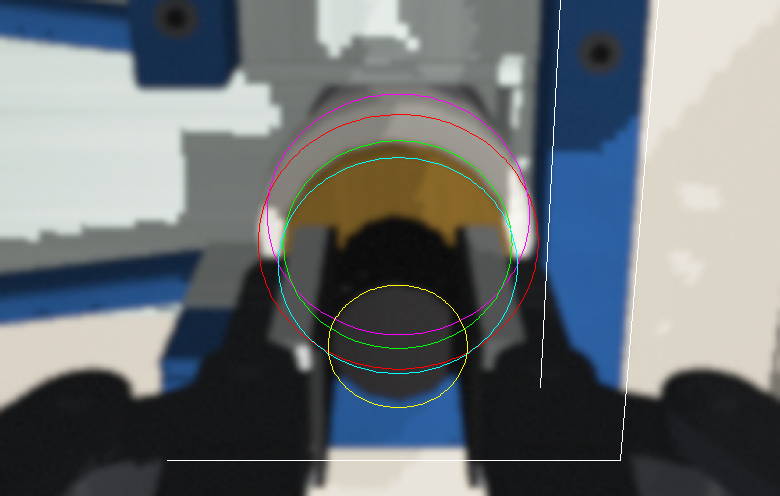

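View pics/y_ovs.png

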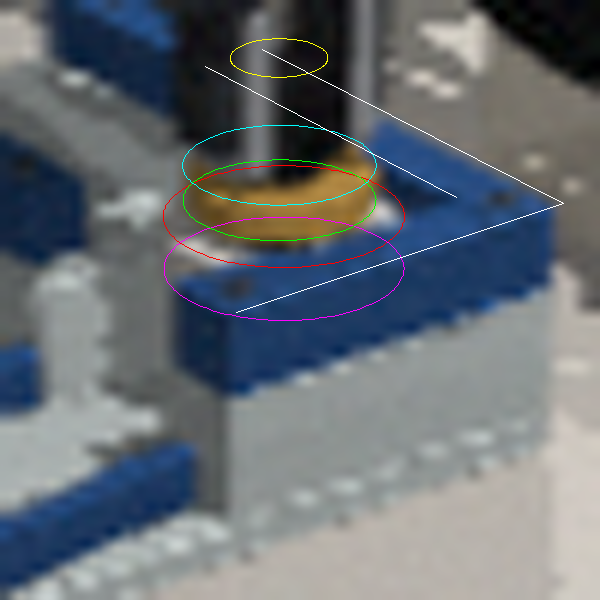

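View pics/y_scene.png

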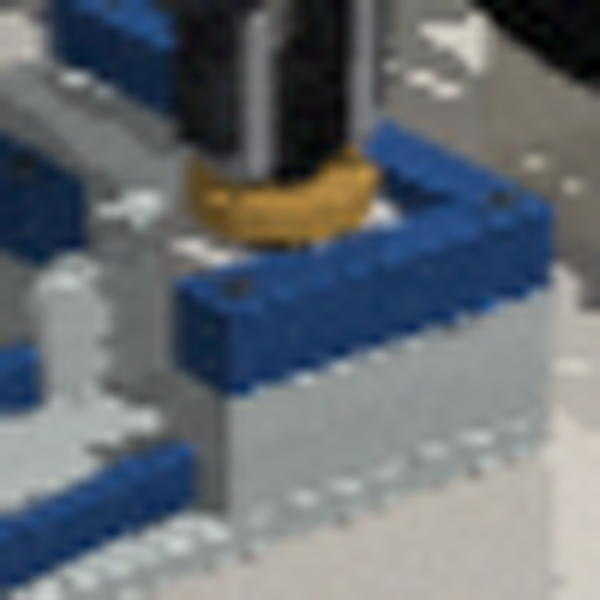

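The disc hovers 3 mm above the spacer and lines up with it in x. In the wrist view its near edge is at crop row 145 against the ring's at row 89, so the disc sits about 1.8 mm toward −y of the TCP. I'll shift +0.6 mm in y and lower gently.

```bash
python3 -m jog '[[0.01,[-0.0006,0.0005,0],0],[0.01,[-0.0006,0.001,0],0],[0.01,[-0.0006,0.0015,0],0],[0.01,[-0.0006,0.0015,0],0]]'|egrep 'tcp|force|wid';for k in 1 2 3; do python3 -m jog '[[0.01,[0,0.0003,0],0],[0.01,[0,0.0006,0],0],[0.01,[0,0.0006,0],0]]'|egrep 'tcp|force';done
```

```text
tcp_pos: [0.5713, -0.1982, 0.0883]
contact_force: [-0.0, -0.7, -0.5]
width: 0.0187
tcp_pos: [0.5713, -0.1982, 0.0878]
contact_force: [0.1, -0.1, -1.6]
tcp_pos: [0.5713, -0.1982, 0.0871]
contact_force: [0.2, 0.0, -0.7]
tcp_pos: [0.5714, -0.1983, 0.0867]
contact_force: [-1.7, 1.1, 0.5]
```

```bash
for k in 1 2; do python3 -m jog '[[0.01,[0,0.0003,0],0],[0.01,[0,0.0005,0],0],[0.01,[0,0.0005,0],0]]'|egrep 'tcp|force';done; python3 - <<'E'
from h import *
from bench import arm
import pickle
plan(f2w(0.7,-0.8,90),YAW)
for n in ["wrist","scene"]:
    c=arm.read_camera(n); pickle.dump((c,arm.observe()),open(f"hv3_{n}.pkl","wb"))
from ov import *
s=arm.observe(); t=w2f(s["tcp_pos"])
ov('hv3_wrist.pkl',(.8,-1.5),(t[0],t[1]-1.8),50,out="pics/z_ov.png")
c=pickle.load(open("hv3_wrist.pkl","rb"))[0];cv2.imwrite("pics/z.png",cv2.resize(c["img"][180:260,190:320],None,fx=6,fy=6,interpolation=cv2.INTER_CUBIC))
E
```

```text
tcp_pos: [0.5714, -0.1983, 0.0867]
contact_force: [-1.1, -0.6, 5.5]
tcp_pos: [0.5715, -0.1983, 0.0866]
contact_force: [-2.5, 0.5, 9.8]
shift [ 0.0012 -0.0034 -0.0001] spin -0.10960401235547579 zang 4.1903959876445285 tcp fix [ 0.8  0.4 86.6] F [-2.5  0.5  9.8] w 0.0184 t 20.72 j [-20.  36. 101.  -0.  43. -24.]
```

View pics/z.png

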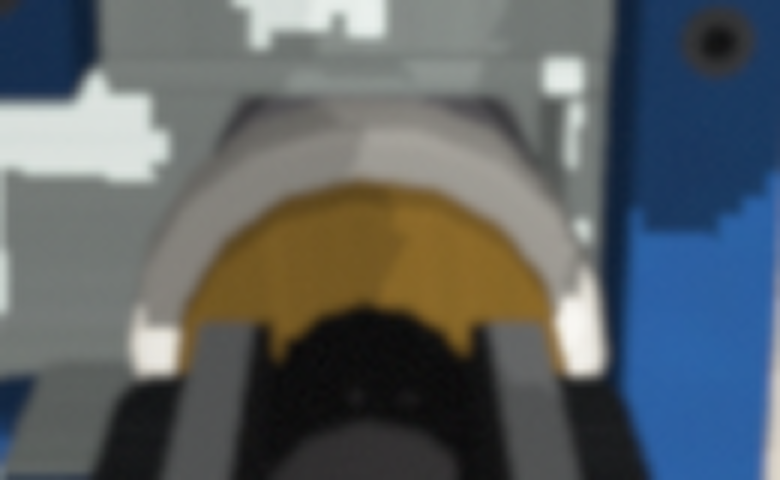

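View pics/z_ov.png

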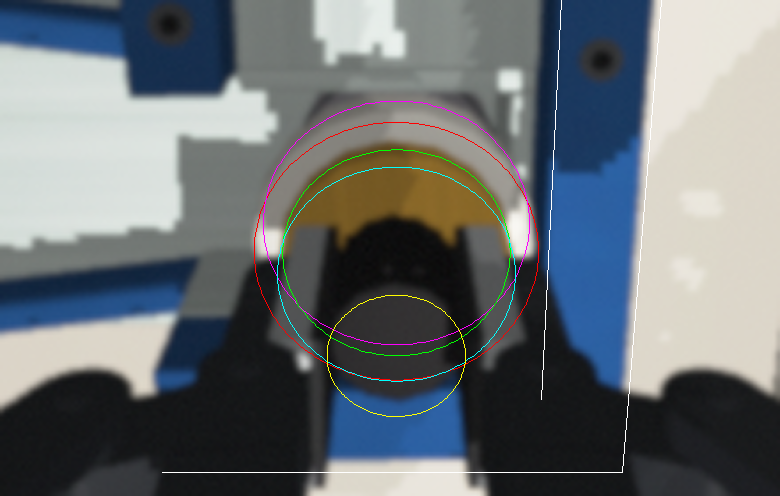

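```bash
python3 - <<'E'
from h import *
import pickle
c,_=pickle.load(open("hv3_wrist.pkl","rb"))
for u in (248,251,254): print(u,[(r,tuple(c["img"][r,u])) for r in range(192,220)])
E
```

```text
248 [(192, (np.uint8(129), np.uint8(132), np.uint8(127))), (193, (np.uint8(135), np.uint8(139), np.uint8(132))), (194, (np.uint8(135), np.uint8(139), np.uint8(133))), (195, (np.uint8(126), np.uint8(129), np.uint8(125))), (196, (np.uint8(118), np.uint8(121), np.uint8(121))), (197, (np.uint8(117), np.uint8(122), np.uint8(124))), (198, (np.uint8(120), np.uint8(125), np.uint8(128))), (199, (np.uint8(122), np.uint8(128), np.uint8(130))), (200, (np.uint8(120), np.uint8(125), np.uint8(127))), (201, (np.uint8(120), np.uint8(125), np.uint8(128))), (202, (np.uint8(127), np.uint8(133), np.uint8(135))), (203, (np.uint8(128), np.uint8(134), np.uint8(137))), (204, (np.uint8(128), np.uint8(134), np.uint8(137))), (205, (np.uint8(128), np.uint8(133), np.uint8(136))), (206, (np.uint8(130), np.uint8(135), np.uint8(137))), (207, (np.uint8(131), np.uint8(137), np.uint8(140))), (208, (np.uint8(129), np.uint8(137), np.uint8(140))), (209, (np.uint8(111), np.uint8(123), np.uint8(130))), (210, (np.uint8(74), np.uint8(96), np.uint8(110))), (211, (np.uint8(40), np.uint8(76), np.uint8(96))), (212, (np.uint8(30),
[... 2689 characters left out ...]
 np.uint8(158))), (207, (np.uint8(148), np.uint8(155), np.uint8(158))), (208, (np.uint8(145), np.uint8(152), np.uint8(156))), (209, (np.uint8(128), np.uint8(140), np.uint8(147))), (210, (np.uint8(89), np.uint8(112), np.uint8(128))), (211, (np.uint8(49), np.uint8(88), np.uint8(110))), (212, (np.uint8(32), np.uint8(78), np.uint8(103))), (213, (np.uint8(33), np.uint8(80), np.uint8(105))), (214, (np.uint8(33), np.uint8(84), np.uint8(111))), (215, (np.uint8(35), np.uint8(90), np.uint8(118))), (216, (np.uint8(35), np.uint8(91), np.uint8(120))), (217, (np.uint8(36), np.uint8(92), np.uint8(121))), (218, (np.uint8(35), np.uint8(90), np.uint8(119))), (219, (np.uint8(36), np.uint8(89), np.uint8(118)))]
```

```bash
python3 - <<'E'
from h import *
import pickle
c,_=pickle.load(open("hv3_wrist.pkl","rb"))
for r,z in [(201.2,.05),(195.3,.038),(210,.05),(213.2,.058)]: print(r,w2f(back(c,(251.4,r),z)))
for u,z in [(190+130/6-.5,.05),(190+608/6-.5,.05)]: print('ring x',w2f(back(c,(u,236),z)))
for u,z in [(190+183/6-.5,.05),(190+560/6-.5,.05)]: print('disc x',w2f(back(c,(u,236),z)))
E
```

```text
201.2 [ 0.96281371 25.20079562 50.        ]
195.3 [ 0.96164632 25.20561397 38.        ]
210 [ 0.95639738 19.63065457 50.        ]
213.2 [ 0.9583063  20.60898781 58.        ]
ring x [-24.00575459   2.51741081  50.        ]
ring x [25.3819099   2.46327376 50.        ]
disc x [-18.52947838   2.51140791  50.        ]
disc x [20.42269731  2.46870988 50.        ]
```

Back-projecting the edges puts the ring at (0.7, 0.2) and the disc at (0.9, −0.4 to +0.6), in mm with the same camera bias. They are concentric within about 0.6 mm, so I'll ease the load off and release.

```bash
python3 -m jog '[[0.01,[0,-0.0005,0],0],[0.01,[0,-0.001,0],0],[0.01,[0,-0.001,0],0]]' 20|egrep 'tcp|force|wid'; python3 -m jog '[[0.021,[0,0,0],0],[0.023,[0,0,0],0],[0.026,[0,0,0],0],[0.03,[0,0,0],0],[0.034,[0,0,0],0]]'|egrep 'tcp|force|wid';python3 -m jog '[[0.036,[0,0,0],0],[0.036,[0,-0.004,0],0],[0.036,[0,-0.012,0],0],[0.036,[0,-0.025,0],0],[0.036,[0,-0.04,0],0]]'|egrep 'tcp|force|wid'
python3 -m jog '[[0.036,[0,-0.03,0],0],[0.05,[0,-0.06,0],0],[0.05,[0,-0.08,0],0],[0.05,[0,-0.08,0],0],[0.05,[0,-0.08,0],0]]'|egrep 'tcp|force|wid'
python3 - <<'E'
from h import *
from bench import arm
import pickle
for n,b in [("wrist",(120,240,180,330)),("scene",(160,230,220,310)),("top",(120,270,130,370))]:
    c=arm.read_camera(n); pickle.dump((c,arm.observe()),open(f"end_{n}.pkl","wb"))
    f=min(600/(b[1]-b[0]),780/(b[3]-b[2]))
    cv2.imwrite(f"pics/end_{n}.png",cv2.resize(c["img"][b[0]:b[1],b[2]:b[3]],None,fx=f,fy=f,interpolation=cv2.INTER_CUBIC)); print(f)
E
```

```text
tcp_pos: [0.5714, -0.1983, 0.0867]
contact_force: [-1.3, -0.5, 3.1]
width: 0.0186
tcp_pos: [0.5713, -0.1982, 0.0865]
contact_force: [-0.4, -0.6, 0.1]
width: 0.0338
tcp_pos: [0.5711, -0.1982, 0.1275]
contact_force: [-0.6, -1.1, 1.0]
width: 0.0358
tcp_pos: [0.5723, -0.1986, 0.2093]
contact_force: [-0.1, -0.1, -1.1]
width: 0.0501
5.0
8.571428571428571
3.25
```

View pics/end_wrist.png

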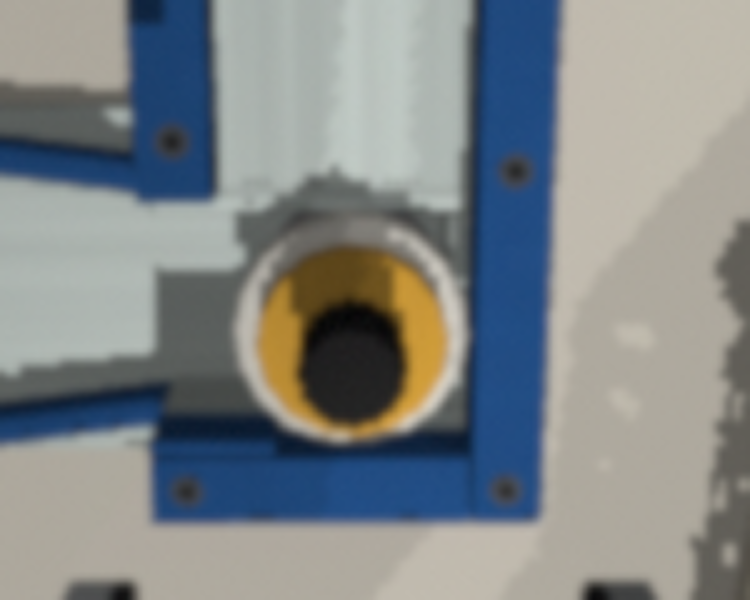

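View pics/end_scene.png

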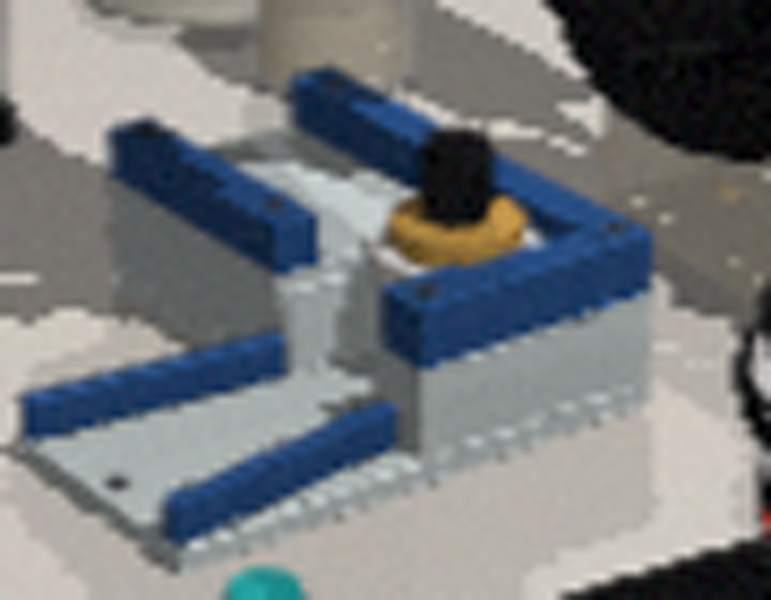

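```bash
python3 - <<'E'
from h import *
import pickle
c,_=pickle.load(open("end_wrist.pkl","rb"))
I=c["img"].astype(int)
print([(r,tuple(map(int,I[r,250]))) for r in list(range(160,176))])
print([(r,tuple(map(int,I[r,250]))) for r in list(range(202,216))])
b=cv2.inRange(cv2.cvtColor(c["img"],cv2.COLOR_BGR2HSV),(10,90,40),(32,255,255)); b[:160]=0;b[215:]=0;b[:,:225]=0;b[:,280:]=0
h=cv2.convexHull(cv2.findNonZero(b)); print(cv2.fitEllipse(h),cv2.boundingRect(h))
e=cv2.fitEllipse(h)[0]; print("disc@54",w2f(back(c,e,.054)))
from ov import *
for d in [(0.9,-.3)]:
  ov("end_wrist.pkl",(.7,.2),d,50,b=(150,220,215,285),f=8,out="pics/fin.png")
E
```

```text
[(160, (108, 110, 106)), (161, (105, 108, 105)), (162, (99, 103, 103)), (163, (104, 108, 110)), (164, (113, 118, 119)), (165, (116, 122, 124)), (166, (117, 122, 125)), (167, (111, 117, 121)), (168, (91, 102, 109)), (169, (59, 80, 94)), (170, (33, 69, 90)), (171, (26, 69, 92)), (172, (26, 69, 92)), (173, (26, 70, 92)), (174, (25, 68, 92)), (175, (25, 68, 91))]
[(202, (36, 36, 37)), (203, (36, 40, 44)), (204, (40, 61, 75)), (205, (53, 101, 129)), (206, (80, 131, 163)), (207, (96, 125, 144)), (208, (83, 87, 92)), (209, (66, 51, 43)), (210, (70, 41, 20)), (211, (93, 53, 23)), (212, (118, 68, 29)), (213, (129, 74, 31)), (214, (131, 76, 33)), (215, (131, 76, 34))]
((249.92764282226562, 187.7220458984375), (37.52581787109375, 38.050655364990234), 172.40264892578125) (231, 169, 38, 39)
disc@54 [ 0.74811223  0.28754301 54.        ]
```

View pics/fin.png

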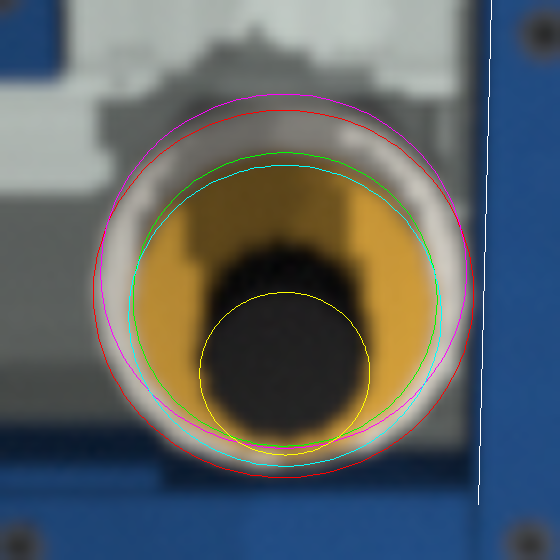

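View pics/end_top.png

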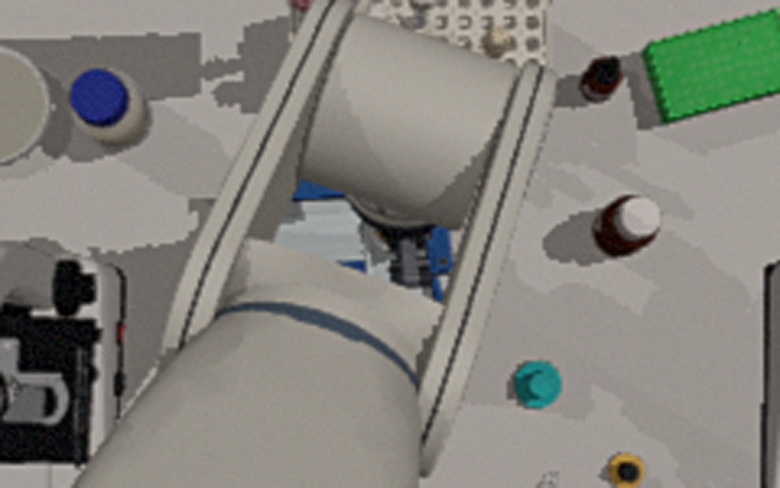

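The disc sits flat and concentric on the ring: ring edges at 100 and 468, disc edges at 133 and 438. All three bottles are standing where they started. Handing in.

```bash
python3 -c "
from bench import arm
print(arm.observe()['clock'],arm.finish_job())"
```

```text
the job is handed in; nothing more can be done
22.4667 None
```

The sample cell is assembled in the nest fixture and handed in at 22.5 s, with the gripper open and well clear above it.

- **Body:** I pushed it up the lane with the fingertips until it hit the back stop. The push force rose to about 9 N there with no further movement.
- **Spacer:** I slid it along the ledge until it hit the right stop, at about 10 N. A light press of about 12 N on its ledge-side rim stopped at 50.0 mm, which is the seated height.
- **Disc:** I picked the larger brass one by its knob and lowered it until it touched, at about 10 N. I eased that to 3 N before letting go.
- **Last checks:** The final wrist picture shows the disc flat and concentric with the spacer to about 0.5 mm. The amber, dropper and blue-capped bottles are standing where they started.

**Disagreements:** The wrist camera read about 2 mm too far in y compared with the contact positions. The top camera was about 2.4 mm off in x. I therefore centred the disc by comparing disc and ring edges in the same picture. The scene camera was too coarse to confirm the centring.

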